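# Rebuild the filter stack on its post

## Task

Rebuild the filter in the clear housing. First lift the aluminium sleeve off its sloping rest, stand it upright by itself on the bench and let go; then take it again from above and lower it over the post to the floor of the housing, and add, in this order, the perforated support (hub up) and the orange cap over its hub (knob up), each fully home on the one below. Lower everything gently, without dropping or forcing it, leave the other things on the bench where they are, and let go at the end.

Things in the scene. Friction and masses are not known exactly. Their poses are not given: they have to be found in the camera images.
- housing: Filter housing, fixed: open clear bowl (outside diameter 156, wall 4, rim 120 above the bench) on a dark steel foot (diameter 164) whose top, 12 above the bench, is the inner floor. In the middle an upright steel post, diameter 16. The bowl keeps a strongly tilted gripper off. Undersides when stacked, above the bench: sleeve 12, support 112, cap 124. Origin: on the bench, on the post's axis; z up.
- post_foot (a point): Foot of the post: its axis, at the inner floor, 12 above the bench.
- post_tip (a point): Tip of the post, on its axis, 134 above the bench. The post's last 7 taper to diameter 8.
- rest: Grey sloping rest, fixed, 57 long V-trough that carries the sleeve, touching only its lower 57 and from below (up to about 12 below the sleeve's axis), with a stop at the low end. Origin: on the bench under it; its x axis points horizontally the way the sleeve rises. The bench between the rest and the mouse is always clear: room to stand the sleeve.
- sleeve: Plain aluminium tube, 100 long, outside diameter 46, bore 19 right through, about 0.25 kg, same at both ends. Starts lying in the rest, one end raised (20 degrees from level). Origin: centre of the end that starts low, 34 above the bench then; z along the tube towards the raised end. The raised 43 of the tube sticks out free of the rest.
- sleeve_mid (a point): Middle of the sleeve, on its axis, 50 from each end.
- support: Steel filter support: perforated flange of diameter 70, 12 thick, with a hub of diameter 30 rising from its middle to 50 above its underside (the top 4 taper to diameter 25); bore 19 right through, about 0.25 kg. Stands hub up on the bench. Origin: centre of the underside; z up the hub.
- cap: Orange cap, 81 high: body of diameter 58 and 44 high, bored from below to diameter 34, 44 deep, shoulder up to 52, and above that a knob of diameter 32 from 52 to 78 above the underside. About 0.18 kg, stands knob up. Origin: centre of the underside; z up.
- nut_a: Bystander: a large steel hex nut, 46 across flats, 24 high, near the loose parts. Origin: the centre of its underside.
- nut_b: Bystander: a second such nut, farther off. Origin: the centre of its underside.
- mug: Bystander: a white mug, 92 high, 80 wide, handle. Origin: the centre of its underside.
- mouse: Bystander: a grey computer mouse, 104 x 60 x 30 high, in front of the robot. Origin: the centre of its underside.
- screwdriver: Bystander: a black-handled screwdriver, 200 long, lying. Origin: the middle of its length, on its underside.
- jar: Bystander: a closed jar with a white lid, 85 high, 68 wide. Origin: the centre of its underside.
There are look-alikes about, which are no part of the job. What is shaped like the support but green or purple is not meant.

How it is judged:
On the way, in this order (a step that is already met when the one before it is completed fails the run):
1. the sleeve stands upright on the bench by itself, outside the housing, let go (angle between the z axis of sleeve and the z axis of housing, either way round below 0.1 rad and height (world z) of sleeve_mid between 0.045 and 0.055 m and horizontal distance between sleeve_mid and housing above 0.1 m and contact force between each of the arm, the fingers and sleeve below 0.1 N and linear speed of sleeve below 0.02 m/s), for 0.2 s.
2. the sleeve is down on the post, resting on the housing floor (z of sleeve_mid in the frame of housing between 0.058 and 0.066 m and horizontal distance between sleeve_mid and post_foot below 0.005 m and angle between the z axis of sleeve and the z axis of housing, either way round below 0.08 rad), for 0.2 s.
3. the support is on the post, hub up, its flange on the sleeve (all of step 2 and z of support in the frame of housing between 0.108 and 0.116 m and horizontal distance between support and post_foot below 0.005 m and angle between support's own z axis and vertical below 0.08 rad), for 0.2 s.
4. the cap is over the hub, knob up, resting on the support's flange (all of step 3 and z of cap in the frame of housing between 0.12 and 0.128 m and horizontal distance between cap and post_foot below 0.005 m and angle between cap's own z axis and vertical below 0.08 rad), for 0.2 s.
At the end, for the whole second after the job is handed in: Sleeve, support and cap are stacked on the post in this order, undersides 12, 112 and 124 mm above the bench (within 4 mm), centred on the post within 5 mm, upright within 0.08 rad, support hub up and cap knob up, at rest and released (all of step 4 and linear speed of each of sleeve, support, cap below 0.02 m/s); the robot touches nothing.
It fails at once if a part is pressed or dropped hard on the housing (over 80 N) (contact force between housing and anything else above 80 N).
It fails at once if a filter part falls out of the gripper faster than 0.5 m/s (a drop of more than about 13 mm) ((linear speed of sleeve above 0.5 m/s and contact force between the fingers and sleeve below 0.1 N) or (linear speed of support above 0.5 m/s and contact force between the fingers and support below 0.1 N) or (linear speed of cap above 0.5 m/s and contact force between the fingers and cap below 0.1 N)).
It fails at once if a nut, the mug, mouse, screwdriver or jar is moved by more than 40 mm (distance of any of nut_a, nut_b, mug, mouse, screwdriver, jar from where it was at the start of the episode above 0.04 m).
It also fails if it takes over 72 s, if anything falls off the work surface, if the arm or the gripper's body presses on something with over 40 N, if the wrist force passes 120 N, or if a joint passes its speed limit or range.

## Robot

A 7-joint arm with a two-finger parallel gripper is mounted at the origin on the work surface. World frame = base frame: x ahead of the robot, y to its left, z up, the work surface at z = 0. Lengths are in m, angles in rad, forces in N, time in s.
With the tool pointing down it reaches from about 0.4 to 0.875 m from the base axis. Payload 19.3 kg.
Tool frame: the origin (TCP) lies between the finger pads; the fingertips stand ahead of it and the grasp point (between the pads) lies 8 mm behind it (bot.tip_extent is the x of the fingertips in the tool frame, in m); x points along the fingers, y is the direction in which the jaws open and shut, and the axes are right-handed (so a half turn about x gives the same grasp; the last joint's range is limited). The gripper opens to 85 mm and grips with 20 to 120 N. Pads are 22 mm wide; open, the fingers measure 114 mm over their backs; the gripper's body (76 mm by 85 mm) begins 54 mm behind the grasp point. The pads swing forward as they close: fully open they stand 13 mm farther back than shut.
Start: joints at [1.229, 0.521, -0.036, 1.599, 0.021, 1.021, -0.113], TCP at [0.168, -0.602, 0.242] pointing down, gripper open.
Joint ranges: [-2.91, 2.91], [-0.3, 2.13], [-1.5, 1.42], [0.17, 2.43], [-1.26, 4.41], [0.16, 1.93], [-2.52, 2.52]. Speed limits (rad/s): [1.89, 1.89, 2.39, 2.39, 3.01, 3.01, 3.01].

## Interface

Orientations are given as [roll, pitch, yaw] about the fixed x, y, z axes, in that order (R = Rz(yaw) Ry(pitch) Rx(roll)).
In Python, from workcell import observe, grab_frame, camera_info, bot, nets gives the robot as it stands.
- The arm moves only by the tool jog_arm, never from a script. Its argument "commands" is a list of rows, each a list of 6 numbers: the shift along the tool's x, y, z in mm, then the turn, a rotation vector about the tool's x, y, z in rad. A call has 1 to 20 rows; each row shifts and turns the pose as measured when the row begins, along the tool's axes as they then stand; what a row does not reach is not made up. A row lasts 1/10 s, in which the tool goes at most 50 mm and 8.59 degrees, less where a joint would pass 70% of its speed; a pose out of reach is approached as far as the arm can. A call is refused whole if a number of a shift passes 50 or a number of a turn 0.15, either way. A call with a gripper value outside its range is refused whole. "gripper" is the closure in counts, from 0 (fully open) to 255 (shut), set as the call begins (left out, the last holds). The fingers move at their own pace and stop on an object; "newtons" is the grip in N (left out, the last holds). Time passes only in rows, so rows that do not move let the fingers close. It gives the time, the measured TCP pose, the force and the opening at its end, in the units of the state.
- observe(): the state, without advancing time (a new reading comes with each control period).
- grab_frame(name): name is "scene" or "top"; returns the picture (420x560x3 uint8, red, green, blue); there is no depth.
- camera_info(name): a dict with "fov_y" (degrees; the focal length in pixels is half the picture's height over the tangent of half this angle, whatever the lens; pixels are square), "cx", "cy" (the principal point, pixels), "R" (3x3) and "t" (3): a world point X has camera coordinates R X + t. Camera axes: x right, y down, z forward; pixel columns grow to the right and rows downward; lengths in m; the calibration is good to about 2 mm. A picture is of the moment at which its call begins. camera_info takes no time and is no camera call.
- bot.job_done(): hands the job in, once; it reports no verdict.
Trained networks look in the newest picture that a camera, given by its name, has taken for a name from the list of things; names that differ only in an ending like _2 or _b are one class to them, and where a whole thing is asked for, a point or a joint stands for the part that bears it (a point fixed in the world has none). Each returns a list of dicts, best first, with "p" (0 to 1); they miss things now and then, are a little off and sometimes report something else, mostly with a low value. They report only what shows in the picture. A call takes as long as a camera call. They do not tell look-alikes from the thing itself.
- nets.find_in(camera, name): "rect" ([left, top, right, bottom] in pixels, round what is visible of it).
- nets.silhouettes(camera, name): "mask" (420x560 bool, what is visible of it) and "rect" ([left, top, right, bottom] in pixels, round what is visible of it).
- nets.pinpoint(camera, name): "location" ([column, row] in pixels: a listed point, or the origin of a listed thing).
The state is a dict: "clock": time; "qpos": joint angles; "qd": joint speeds; "joint_efforts": joint torques, N m; "position": TCP position; "tool_rot": TCP orientation; "force": force on the tool from outside, world axes, zero at the start; "moment": the same for the moment, N m; "grip_width": finger opening in m.
Only numpy, scipy, OpenCV 4.12 (cv2) and the standard library are available. Lean on these libraries where they do the work, as an engineer would, in place of code of your own. Each camera call takes 0.05 s, during which the arm holds its last target.

## Working session

There is one attempt and no reset: what is moved stays moved. The work goes in short steps, Python scripts to look and compute and a tool call to move; the robot and the scene stay as the last step left them, time stands still between calls to the robot, and variables do not carry over. Pictures are saved under pics/ and viewed, and the job is handed in when it is done.

Besides the shell and the picture viewer there is one more tool, called after "Call:" as name([rows], argument=value, ...), one row to a line, values as JSON. jog_arm: Moves the arm, as the interface text tells. Its arguments: {"type":"object","properties":{"commands":{"type":"array","items":{"type":"array","items":{"type":"number"}}},"gripper":{"type":"number"},"newtons":{"type":"number"}},"required":["commands"]}

```bash
ls; mkdir -p pics; python3 - <<'E'
from workcell import observe, grab_frame, camera_info, bot, nets
import cv2
s=observe();print(s)
for c in("scene","top"):
    f=grab_frame(c);cv2.imwrite(f"pics/{c}0.png",f[:,:,::-1]);print(c,camera_info(c))
print(bot.tip_extent)
print([a for a in dir(bot) if a[0]!='_'])
E
```

```text
pics
{'clock': 0.0, 'qpos': array([ 1.22877582,  0.52205042, -0.03629544,  1.59997208,  0.02117263,
        1.02109881, -0.11280297]), 'qd': array([ 1.67974583e-03, -1.01443236e-03,  3.74446006e-04, -6.00055353e-04,
       -2.28304544e-03, -6.22506466e-05,  1.51126320e-04]), 'joint_efforts': array([ 1.73776127e-03, -9.27094388e+01,  1.98136233e+00, -3.69932055e+01,
        1.80428725e-02,  8.07301782e-03,  1.56537243e-05]), 'position': array([ 0.16767542, -0.60176449,  0.24171625]), 'tool_rot': array([-1.50653496,  1.56965164,  1.90682258]), 'force': array([1.14582798, 0.66636473, 1.08667606]), 'moment': array([-0.03487063,  0.00763612, -0.00707757]), 'grip_width': 0.08571679332864478}
scene {'fov_y': 42.10938958744521, 'cx': 278.62118309936795, 'cy': 208.83637057395967, 'R': array([[ 0.57671962,  0.81691714,  0.00639317],
       [ 0.62916539, -0.4391534 , -0.64132301],
       [-0.52110018,  0.37388592, -0.76724437]]), 't': array([-0.34863546, -0.274671  ,  1.75141043])}
top {'fov_y': 43.28116892860353, 'cx': 292.43295406162196, 'cy': 204.8360609664182, 'R': array([[-0.01937785, -0.99971925,  0.01363495],
       [-0.9963451 ,  0.01817411, -0.08346342],
       [ 0.08319219, -0.01520245, -0.99641756]]), 't': array([0.0087966 , 0.5782702 , 1.29782278])}
0.011
['IKError', 'job_done', 'tip_extent']
```

View pics/scene0.png

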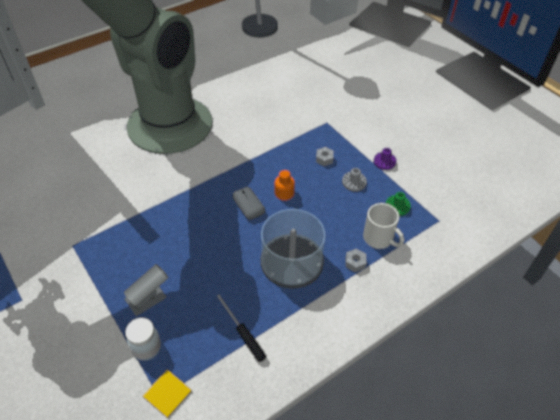

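View pics/top0.png

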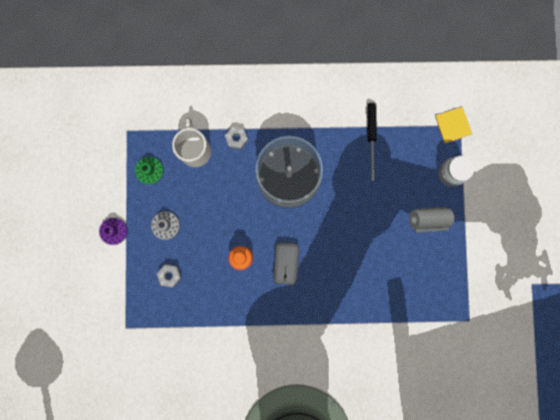

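The top view shows the housing at (290,170), sleeve on the rest (432,219), grey support (165,225), cap (240,258), mouse (286,263). The green and purple pieces are look-alikes.

```bash
cat > h.py <<'E'
import numpy as np, cv2
from workcell import observe, grab_frame, camera_info, bot, nets
from scipy.spatial.transform import Rotation as Ro
def K(c):
    i=camera_info(c);f=210/np.tan(np.radians(i['fov_y']/2));return f,i['cx'],i['cy'],np.array(i['R']),np.array(i['t'])
def proj(c,X):
    f,cx,cy,R,t=K(c);p=R@np.asarray(X)+t;return np.array([cx+f*p[0]/p[2],cy+f*p[1]/p[2]])
def ray(c,uv):
    f,cx,cy,R,t=K(c);d=R.T@np.array([(uv[0]-cx)/f,(uv[1]-cy)/f,1]);return -R.T@t,d/np.linalg.norm(d)
def atz(c,uv,z):
    o,d=ray(c,uv);return o+d*(z-o[2])/d[2]
def tri(ua,ub):
    A=np.zeros((3,3));b=np.zeros(3)
    L=[ray('scene',ua),ray('top',ub)]
    for o,d in L:
        P=np.eye(3)-np.outer(d,d);A+=P;b+=P@o
    X=np.linalg.solve(A,b);return X,[np.linalg.norm(np.cross(X-o,d))*1000 for o,d in L]
def tool(s=None):
    s=s or observe();return np.array(s['position']),Ro.from_euler('xyz',s['tool_rot']).as_matrix()
E
python3 - <<'E'
from h import *
np.set_printoptions(precision=4,suppress=True)
hz={'housing':0,'post_tip':.134,'post_foot':.012,'sleeve':.034,'sleeve_mid':.034+.05*np.sin(np.radians(20)),'support':0,'cap':0,'rest':0,'mouse':0,'nut_a':0,'mug':0,'jar':0}
for n,z in hz.items():
  r={}
  for c in('scene','top'):
    r[c]=nets.pinpoint(c,n)
    print(n,c,[(np.round(d['location'],1),round(d['p'],2),atz(c,d['location'],z)[:2]) for d in r[c][:4]])
  if r['scene'] and r['top']: print('   tri',*tri(r['scene'][0]['location'],r['top'][0]['location']))
print(tool()[1], observe()['clock'])
E
```

```text
housing scene [(array([293.3, 259.8]), 0.79, array([0.6545, 0.0113]))]
housing top [(array([287.5, 177.3]), 0.75, array([0.6511, 0.0088])), (array([449.7, 172.3]), 0.74, array([ 0.6568, -0.4077])), (array([236. , 136.8]), 0.58, array([0.7582, 0.139 ]))]
   tri [ 0.6525  0.0104 -0.0019] [np.float64(1.9677276327727051), np.float64(1.967727632772824)]
post_tip scene [(array([293.7, 231.8]), 0.8, array([0.6621, 0.0024]))]
post_tip top [(array([171.6, 277.1]), 0.74, array([0.4105, 0.2754])), (array([286.5, 262.5]), 0.71, array([0.4382, 0.0156])), (array([285.6, 167.2]), 0.64, array([0.6564, 0.0136]))]
   tri [ 0.3562  0.3278 -0.4099] [np.float64(68.49209350253679), np.float64(68.49209350253689)]
post_foot scene [(array([294.2, 261.3]), 0.68, array([0.6661, 0.0053]))]
post_foot top [(array([289.4, 177.8]), 0.89, array([0.6481, 0.0041]))]
   tri [ 0.6536  0.0084 -0.0061] [np.float64(5.401321393925654), np.float64(5.401321393925497)]
sleeve scene [(array([128.1, 296.9]), 0.71, array([ 0.5333, -0.3896])), (array([248.6, 201.6]), 0.17, array([0.4468, 0.0103]))]
sleeve top [(array([445.6, 218.7
[... 1975 characters left out ...]
([377.3, 233.7]), 0.7, array([0.7157, 0.2472])), (array([283.7, 192.2]), 0.37, array([0.4495, 0.1272]))]
mug top [(array([166.7, 226.5]), 0.73, array([0.5312, 0.3162])), (array([194.2, 151.7]), 0.57, array([0.7213, 0.2462]))]
   tri [ 0.5616  0.4031 -0.2873] [np.float64(27.964470289832192), np.float64(27.964470289832327)]
jar scene [(array([144.7, 347.4]), 0.72, array([ 0.6551, -0.4131]))]
jar top [(array([450.8, 174.1]), 0.65, array([ 0.6521, -0.4104])), (array([235.9, 135.3]), 0.43, array([0.7621, 0.1392]))]
   tri [ 0.6526 -0.4124 -0.0052] [np.float64(0.4051346585075268), np.float64(0.40513465850756125)]
[[-0.      0.2684 -0.9633]
 [ 0.     -0.9633 -0.2684]
 [-1.     -0.      0.    ]] 1.3
```

```bash
python3 - <<'E'
import cv2,numpy as np
t=cv2.imread('pics/top0.png');s=cv2.imread('pics/scene0.png')
def cr(im,x,y,w=70,h=70,k=5): return cv2.resize(im[y-h//2:y+h//2,x-w//2:x+w//2],None,fx=k,fy=k,interpolation=cv2.INTER_CUBIC)[:300,:400]
a=np.hstack([cr(t,290,172,80,60),cr(t,432,219,80,60)]);b=np.hstack([cr(t,165,225,80,60),cr(t,240,258,80,60)])
cv2.imwrite('pics/ztop.png',np.vstack([a,b]))
a=np.hstack([cr(s,292,240,80,60),cr(s,146,288,80,60)]);b=np.hstack([cr(s,354,179,80,60),cr(s,285,184,80,60)])
cv2.imwrite('pics/zsc.png',np.vstack([a,b]))
E
```

```text
(no output)
```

View pics/ztop.png

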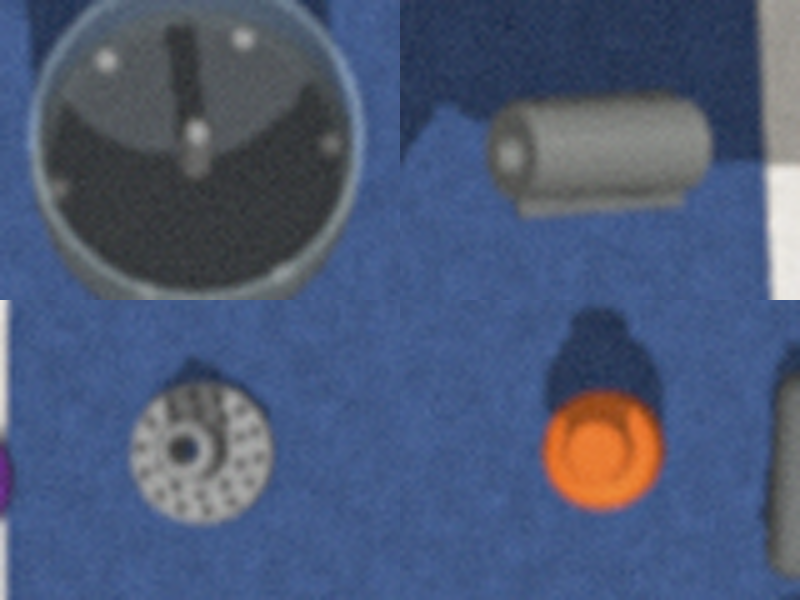

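View pics/zsc.png

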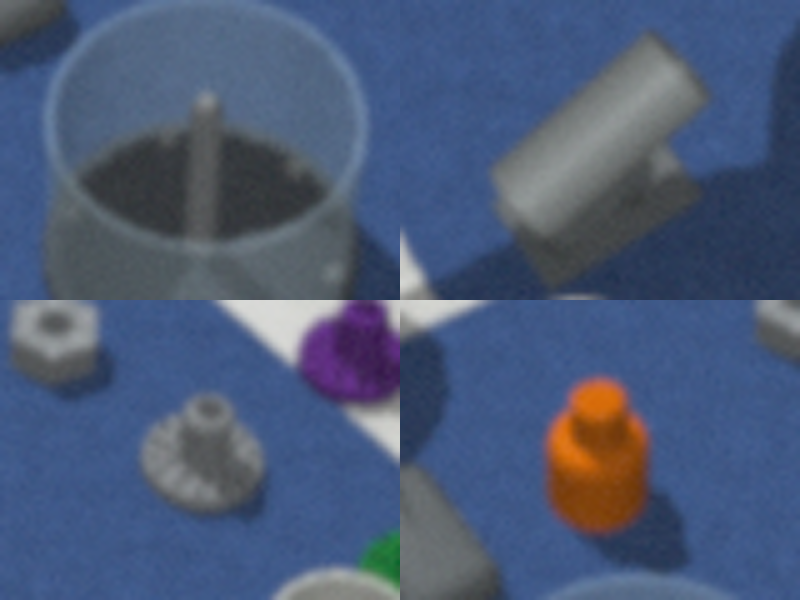

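```bash
cat > fit.py <<'E'
from h import *
from scipy.optimize import minimize
th=np.linspace(0,2*np.pi,48,endpoint=False)
def ring(r,z): return np.c_[r*np.cos(th),r*np.sin(th),0*th+z]
CAP=[[ring(.029,0),ring(.029,.044)],[ring(.016,.044),ring(.016,.078)]]
CAP=[[ring(.029,0),ring(.029,.044),ring(.016,.052)],[ring(.016,.044),ring(.016,.079)]]
SUP=[[ring(.035,0),ring(.035,.012)],[ring(.015,.012),ring(.015,.046),ring(.0125,.05)]]
SLV=[[ring(.023,0),ring(.023,.1)]]
HOU=[[ring(.082,0),ring(.082,.012)],[ring(.078,0.012),ring(.078,.12)]]
S=4
def render(c,M,R,p,sh=(420,560)):
    m=np.zeros((sh[0],sh[1]),np.uint8)
    for part in M:
        P=np.vstack(part)@R.T+p
        uv=np.array([proj(c,x) for x in P])
        h=cv2.convexHull(uv.astype(np.float32))
        big=((h)*256).astype(np.int32)
        cv2.fillPoly(m,[np.round(big).astype(np.int32)],255,cv2.LINE_AA,8)
    return m/255.
def fit(cams,masks,M,x0,pose,step):
    sm=[cv2.GaussianBlur(m.astype(np.float32),(0,0),1.2) for m in masks]
    def cost(x):
        R,p=pose(x);return sum(((cv2.GaussianBlur(render(c,M,R,p).astype(np.float32),(0,0),1.2)-s)**2).sum() for c,s in zip(cams,sm))
    x0=np.array(x0,float);si=np.vstack([x0]+[x0+np.eye(len(x0))[i]*step[i] for i in range(len(x0))])
    r=minimize(cost,x0,method='Nelder-Mead',options=dict(initial_simplex=si,xatol=1e-4,fatol=.01));return r.x,r.fun
up=lambda x:(np.eye(3),np.array([x[0],x[1],0]))
def slv(x): # x,y,z of mid, azimuth, elev
    a,e=x[3],x[4];z=np.array([np.cos(e)*np.cos(a),np.cos(e)*np.sin(a),np.sin(e)])
    y=np.cross(z,[0,0,1]);y/=np.linalg.norm(y);xx=np.cross(y,z);R=np.c_[xx,y,z];return R,np.array(x[:3])-.05*z
def sil(c,n,near):
    ds=nets.silhouettes(c,n);b=None
    for d in ds:
        r=d['rect'];cc=np.array([(r[0]+r[2])/2,(r[1]+r[3])/2])
        if np.linalg.norm(cc-near)<25 and (b is None): b=d
    return b
E
python3 - <<'E'
from fit import *
np.set_printoptions(precision=4,suppress=True)
for n,M,x0,near,pose,st in [('cap',CAP,[.448,.13],dict(scene=(285,185),top=(240,258)),up,[.01,.01]),
 ('support',SUP,[.536,.318],dict(scene=(354,179),top=(165,225)),up,[.01,.01]),
 ('housing',HOU,[.656,.008],dict(scene=(292,248),top=(290,172)),up,[.01,.01]),
 ('sleeve',SLV,[.537,-.342,.051,1.57,.35],dict(scene=(146,288),top=(432,219)),slv,[.01,.01,.01,.1,.1])]:
    ms={}
    for c in('scene','top'):
        d=sil(c,n,near[c])
        if d is None: print(n,c,'none');continue
        ms[c]=d['mask'];print(n,c,d['p'],d['rect'],d['mask'].sum())
    np.savez(f'm_{n}.npz',**ms)
    if n!='sleeve':
        for c in ms: print('  ',c,fit([c],[ms[c]],M,x0,pose,st))
    print('  both',fit(list(ms),list(ms.values()),M,x0,pose,st))
E
```

```text
cap scene 0.94 [272.6, 169.7, 296.0, 199.8] 497
cap top 0.85 [228.3, 247.1, 251.1, 270.2] 457Traceback (most recent call last):
  File "<stdin>", line 14, in <module>
  File "fit.py", line 25, in fit
    r=minimize(cost,x0,method='Nelder-Mead',options=dict(initial_simplex=si,xatol=1e-4,fatol=.01));return r.x,r.fun
    res = _minimize_neldermead(fun, x0, args, callback, bounds=bounds,
                               **options)
    fxcc = func(xcc)
    fx = function(np.copy(x), *(wrapper_args + args))
  File "fit.py", line 23, in cost
    R,p=pose(x);return sum(((cv2.GaussianBlur(render(c,M,R,p).astype(np.float32),(0,0),1.2)-s)**2).sum() for c,s in zip(cams,sm))
                       ~~~^^^^^^^^^^^^^^^^^^^^^^^^^^^^^^^^^^^^^^^^^^^^^^^^^^^^^^^^^^^^^^^^^^^^^^^^^^^^^^^^^^^^^^^^^^^^^^^^^^^^^^^
  File "fit.py", line 23, in <genexpr>
    R,p=pose(x);return sum(((cv2.GaussianBlur(render(c,M,R,p).astype(np.float32),(0,0),1.2)-s)**2).sum() for c,s in zip(cams,sm))
                                              ~~~~~~^^^^^^^^^
  File "fit.py", line 15, in render
    uv=np.array([proj(c,x) for x in P])
                 ~~~~^^^^^
  File "h.py", line 7, in proj
    f,cx,cy,R,t=K(c);p=R@np.asarray(X)+t;return np.array([cx+f*p[0]/p[2],cy+f*p[1]/p[2]])
                ~^^^
  File "h.py", line 5, in K
    i=camera_info(c);f=210/np.tan(np.radians(i['fov_y']/2));return f,i['cx'],i['cy'],np.array(i['R']),np.array(i['t'])
ValueError: time passes only in moves, steps and waits
```

```bash
python3 - <<'E'
s=open('h.py').read()
s=s.replace("def K(c):\n    i=camera_info(c);","_C={}\ndef K(c):\n    if c not in _C: _C[c]=_K(c)\n    return _C[c]\ndef _K(c):\n    i=camera_info(c);")
s+="""
def projn(c,X):
    f,cx,cy,R,t=K(c);p=X@R.T+t;return np.c_[cx+f*p[:,0]/p[:,2],cy+f*p[:,1]/p[:,2]]
"""
open('h.py','w').write(s)
s=open('fit.py').read().replace("uv=np.array([proj(c,x) for x in P])","uv=projn(c,P)")
open('fit.py','w').write(s)
E
cat > t.py <<'E'
from fit import *
np.set_printoptions(precision=4,suppress=True)
print(observe()['clock'])
for n,M,x0,near,pose,st in [('cap',CAP,[.448,.13],dict(scene=(285,185),top=(240,258)),up,[.01,.01]),
 ('support',SUP,[.536,.318],dict(scene=(354,179),top=(165,225)),up,[.01,.01]),
 ('housing',HOU,[.656,.008],dict(scene=(292,248),top=(290,172)),up,[.01,.01]),
 ('sleeve',SLV,[.537,-.342,.051,1.57,.35],dict(scene=(146,288),top=(432,219)),slv,[.01,.01,.01,.1,.1])]:
    ms={}
    for c in('scene','top'):
        d=sil(c,n,near[c])
        if d is None: print(n,c,'none');continue
        ms[c]=d['mask'];print(n,c,d['p'],d['rect'],d['mask'].sum())
    np.savez(f'm_{n}.npz',**ms)
    if n!='sleeve':
        for c in ms: print('  ',c,fit([c],[ms[c]],M,x0,pose,st))
    if ms: print('  both',fit(list(ms),list(ms.values()),M,x0,pose,st))
print(observe()['clock'])
E
python3 t.py
```

```text
1.4
cap scene 0.94 [272.6, 169.7, 296.0, 199.8] 497
cap top 0.85 [228.3, 247.1, 251.1, 270.2] 457
   scene (array([0.4486, 0.1284]), np.float64(13.371683120727539))
   top (array([0.4503, 0.1285]), np.float64(10.799551963806152))
  both (array([0.4502, 0.1278]), np.float64(26.371360778808594))
support scene 0.75 [343.6, 170.2, 367.1, 191.1] 385
support top 0.92 [151.6, 211.0, 179.2, 238.8] 662
   scene (array([0.5347, 0.3163]), np.float64(25.442493438720703))
   top (array([0.5355, 0.3188]), np.float64(4.947134494781494))
  both (array([0.5356, 0.3178]), np.float64(33.0117073059082))
housing scene 0.81 [260.5, 208.6, 324.9, 288.6] 4381
housing top 0.88 [254.9, 135.1, 322.9, 206.2] 3877
   scene (array([0.6551, 0.0049]), np.float64(27.848360061645508))
   top (array([0.6559, 0.0062]), np.float64(14.836175918579102))
  both (array([0.6557, 0.0056]), np.float64(51.29199981689453))
sleeve scene 0.78 [122.5, 261.1, 170.2, 307.4] 871
sleeve top 0.82 [407.4, 209.5, 453.6, 228.4] 762
  both (array([ 0.5365, -0.3409,  0.0517,  1.5947,  0.4204]), np.float64(39.59359359741211))
1.8
```

```bash
cat > plan.py <<'E'
from h import *
np.set_printoptions(precision=4,suppress=True)
def frame(a,y):
    a=np.array(a,float);a/=np.linalg.norm(a);y=np.array(y,float);y-=a*(a@y);y/=np.linalg.norm(y);return np.c_[a,y,np.cross(a,y)]
def rows(pt,Rt,n,verbose=True):
    p,R=tool();rv=Ro.from_matrix(R.T@Rt).as_rotvec()
    for k in range(n):
        d=R.T@((pt-p)/(n-k)); 
        w=Ro.from_matrix(R.T@Rt).as_rotvec()/(n-k)
        dd=np.round(d*1000,1);ww=np.round(w,3)
        print(list(map(float,dd))+list(map(float,ww)))
        p=p+R@(dd/1000);R=R@Ro.from_rotvec(ww).as_matrix()
    print('end err mm',(pt-p)*1000,'tot rot',rv)
def show():
    s=observe();p,R=tool(s);print('t',s['clock'],'p',p,'a',R[:,0],'y',R[:,1],'F',np.array(s['force']),'M',np.array(s['moment']),'w',s['grip_width'],'q',np.array(s['qpos']))
zs=lambda az,e:np.array([np.cos(e)*np.cos(az),np.cos(e)*np.sin(az),np.sin(e)])
E
python3 - <<'E'
from fit import *; from plan import *
m=dict(np.load('m_sleeve.npz'))
for c in [['scene','top'],['top'],['scene']]:
  print(c,fit(c,[m[k] for k in c],SLV,[.537,-.342,1.57],lambda x:slv([x[0],x[1],.0511,x[2],.349]),[.01,.01,.1]))
mid=np.array([.5365,-.341,.0511]);z=zs(1.595,.349)
G=mid+.029*z
y=np.cross(z,[0,0,1]);y/=np.linalg.norm(y)
hz=np.array([z[0],z[1],0]);hz/=np.linalg.norm(hz)
t=np.radians(30);a=-np.sin(t)*hz-np.cos(t)*np.array([0,0,1])
R=frame(a,y);print('G',G,'R',R)
rows(G+.008*a-.09*a,R,14)
E
```

```text
['scene', 'top'] (array([ 0.5365, -0.3407,  1.6007]), np.float64(44.77627182006836))
['top'] (array([ 0.5374, -0.3406,  1.5721]), np.float64(29.404483795166016))
['scene'] (array([ 0.5365, -0.341 ,  1.611 ]), np.float64(15.116348266601562))
G [ 0.5358 -0.3138  0.061 ] R [[ 0.0121  0.9997  0.021 ]
 [-0.4999  0.0242 -0.8658]
 [-0.866  -0.      0.5   ]]
[7.9, -15.6, -31.6, -0.092, -0.032, 0.025]
[6.5, -12.8, -33.1, -0.092, -0.032, 0.025]
[5.1, -9.9, -34.3, -0.092, -0.032, 0.025]
[3.8, -6.8, -35.3, -0.092, -0.032, 0.025]
[2.5, -3.6, -35.8, -0.092, -0.032, 0.025]
[1.3, -0.3, -36.1, -0.092, -0.031, 0.025]
[0.2, 3.0, -36.0, -0.092, -0.032, 0.025]
[-0.8, 6.3, -35.5, -0.092, -0.031, 0.025]
[-1.7, 9.5, -34.8, -0.093, -0.031, 0.025]
[-2.4, 12.8, -33.7, -0.092, -0.032, 0.024]
[-3.2, 15.9, -32.2, -0.093, -0.031, 0.025]
[-3.7, 18.9, -30.5, -0.092, -0.032, 0.024]
[-4.1, 21.7, -28.5, -0.093, -0.031, 0.025]
[-4.4, 24.4, -26.3, -0.092, -0.032, 0.024]
end err mm [-0.0223  0.0175  0.0112] tot rot [-1.291  -0.4442  0.346 ]
```

```bash
cat > g1.py <<'E'
from plan import *
mid=np.array([.5366,-.3408,.0511]);z=zs(1.59,.349)
G=mid+.029*z
y=np.cross(z,[0,0,1]);y/=np.linalg.norm(y)
hz=np.array([z[0],z[1],0]);hz/=np.linalg.norm(hz)
t=np.radians(30);a=-np.sin(t)*hz-np.cos(t)*np.array([0,0,1])
R=frame(a,y)
E
python3 - <<'E'
from g1 import *
rows(G+.008*a-.13*a,R,14)
E
```

```text
[5.4, -17.0, -32.0, -0.092, -0.032, 0.025]
[4.0, -14.1, -33.5, -0.092, -0.032, 0.025]
[2.6, -11.0, -34.8, -0.092, -0.032, 0.025]
[1.2, -7.8, -35.7, -0.092, -0.032, 0.025]
[-0.1, -4.5, -36.3, -0.092, -0.032, 0.025]
[-1.4, -1.2, -36.6, -0.092, -0.032, 0.025]
[-2.5, 2.2, -36.5, -0.092, -0.031, 0.024]
[-3.6, 5.6, -36.0, -0.092, -0.032, 0.025]
[-4.5, 9.0, -35.2, -0.092, -0.031, 0.024]
[-5.3, 12.4, -34.1, -0.092, -0.032, 0.024]
[-6.1, 15.5, -32.6, -0.092, -0.032, 0.025]
[-6.6, 18.6, -30.8, -0.091, -0.031, 0.025]
[-7.1, 21.5, -28.7, -0.092, -0.031, 0.024]
[-7.4, 24.3, -26.5, -0.091, -0.032, 0.025]
end err mm [-0.017  -0.0348  0.0117] tot rot [-1.2862 -0.4448  0.3447]
```

Call:
jog_arm([
  [5, -17, -32, -0.092, -0.032, 0.025],
  [4, -14, -33.5, -0.092, -0.032, 0.025],
  [2.6, -11, -35, -0.092, -0.032, 0.025],
  [1, -8, -36, -0.092, -0.032, 0.025],
  [0, -4.5, -36, -0.092, -0.032, 0.025],
  [-1.4, -1, -36.6, -0.092, -0.032, 0.025],
  [-2.5, 2, -36.5, -0.092, -0.031, 0.024],
  [-3.6, 5.6, -36, -0.092, -0.032, 0.025],
  [-4.5, 9, -35, -0.092, -0.031, 0.024],
  [-5.3, 12.4, -34, -0.092, -0.032, 0.024],
], gripper=0, newtons=60)

```text
clock: 2.8
position: [0.4331, -0.3461, 0.1864]
tool_rot: [0.192, 1.164, -1.72]
force: [1.4, -0.5, 0.0]
grip_width: 0.0853
```

```bash
python3 - <<'E'
from g1 import *
show();rows(G+.008*a-.11*a,R,6)
E
```

```text
t 2.8 p [ 0.4331 -0.3461  0.1864] a [-0.0588 -0.3916 -0.9183] y [ 0.9447 -0.3191  0.0756] F [ 1.4061 -0.5082  0.0269] M [ 0.3862 -0.0547  0.0366] w 0.08531847283379734 q [ 0.4272  0.4459 -0.1147  1.9901  0.6854  0.7572 -0.5343]
[-0.8, 11.2, -19.9, -0.057, -0.018, 0.014]
[-1.0, 12.3, -19.2, -0.057, -0.018, 0.015]
[-1.1, 13.4, -18.5, -0.057, -0.018, 0.014]
[-1.2, 14.4, -17.6, -0.057, -0.018, 0.015]
[-1.3, 15.4, -16.8, -0.057, -0.018, 0.014]
[-1.4, 16.3, -15.8, -0.057, -0.019, 0.015]
end err mm [0.0341 0.0602 0.0169] tot rot [-0.3422 -0.1088  0.0867]
```

Call:
jog_arm([
  [-1, 11, -20, -0.057, -0.018, 0.014],
  [-1, 12.3, -19, -0.057, -0.018, 0.015],
  [-1, 13.4, -18.5, -0.057, -0.018, 0.014],
  [-1, 14.4, -17.6, -0.057, -0.018, 0.015],
  [-1, 15.4, -16.8, -0.057, -0.018, 0.014],
  [-1, 16, -16, -0.057, -0.018, 0.015],
  [0, 0, 0, 0, 0, 0],
])

```text
clock: 3.5
position: [0.5427, -0.2515, 0.1462]
tool_rot: [-0.003, 1.044, -1.526]
force: [0.4, -0.0, 0.6]
grip_width: 0.0851
```

```bash
python3 - <<'E'
from g1 import *
show();rows(G+.008*a-.06*a,R,2)
for c in("scene","top"):
    f=grab_frame(c);cv2.imwrite(f"pics/{c}1.png",f[:,:,::-1])
E
```

```text
t 3.5 p [ 0.5427 -0.2515  0.1462] a [ 0.0225 -0.5021 -0.8645] y [ 0.9989  0.0472 -0.0014] F [ 0.4329 -0.0304  0.6139] M [0.5021 0.065  0.0179] w 0.08514264334819484 q [ 0.1698  0.5893 -0.1475  1.9225  0.9024  0.8118 -0.6028]
[26.3, -4.4, 5.4, 0.012, 0.001, -0.006]
[26.4, -4.1, 5.4, 0.013, 0.002, -0.007]
end err mm [-0.0214  0.0174  0.0131] tot rot [ 0.0249  0.003  -0.0128]
```

View pics/scene1.png

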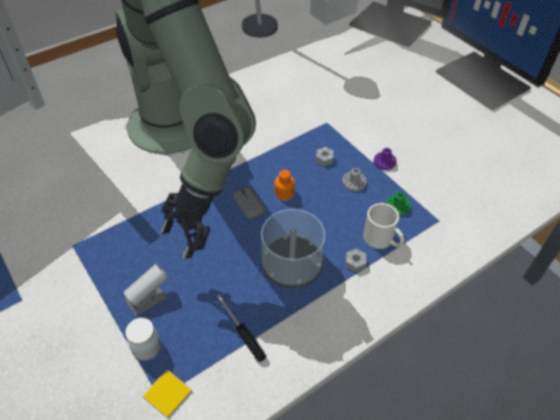

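View pics/top1.png

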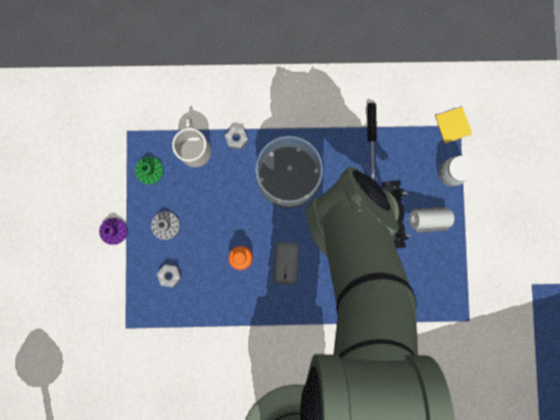

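Gripper straddles the sleeve line at its raised end: fingers near (165,230)/(195,250) in scene, sleeve at (146,287). The arm comes from the +y side, as planned. Approaching.

Call:
jog_arm([
  [26, -4.4, 5.4, 0.012, 0.001, -0.006],
  [26, -4, 5.4, 0.013, 0.002, -0.007],
  [0, 0, 0, 0, 0, 0],
])

```text
clock: 3.9
position: [0.5324, -0.2935, 0.1084]
tool_rot: [0.007, 1.046, -1.558]
force: [-1.2, -0.9, -0.6]
grip_width: 0.0854
```

```bash
python3 - <<'E'
from g1 import *
show();rows(G+.008*a,R,4)
E
```

```text
t 3.9 p [ 0.5324 -0.2935  0.1084] a [ 0.0064 -0.5014 -0.8652] y [1.     0.007  0.0033] F [-1.197  -0.8788 -0.5942] M [0.4907 0.0342 0.0161] w 0.08543317924067365 q [ 0.213   0.6546 -0.1002  1.9294  0.9634  0.7304 -0.652 ]
[14.8, 0.9, -1.6, -0.003, 0.0, 0.001]
[14.8, 0.8, -1.6, -0.003, 0.001, 0.001]
[14.8, 0.8, -1.6, -0.003, 0.0, 0.001]
[14.7, 0.9, -1.5, -0.003, 0.001, 0.0]
end err mm [-0.0313  0.0279 -0.0436] tot rot [-0.0123  0.0017  0.0032]
```

Call:
jog_arm([
  [15, 1, -1.5, -0.003, 0, 0.001],
  [15, 1, -1.5, -0.003, 0, 0.001],
  [15, 1, -1.5, -0.003, 0, 0.001],
  [14, 1, -1.5, -0.003, 0, 0],
  [0, 0, 0, 0, 0, 0],
])

```text
clock: 4.4
position: [0.5369, -0.3206, 0.0515]
tool_rot: [0.003, 1.045, -1.55]
force: [-0.1, 0.6, 0.6]
grip_width: 0.0855
```

```bash
python3 - <<'E'
from g1 import *
show();rows(G+.008*a,R,1)
for c in("scene","top"):
    f=grab_frame(c);cv2.imwrite(f"pics/{c}2.png",f[:,:,::-1])
s=cv2.imread('pics/scene2.png');cv2.imwrite('pics/z2.png',cv2.resize(s[210:330,90:250],None,fx=5,fy=5,interpolation=cv2.INTER_CUBIC))
E
```

```text
t 4.4 p [ 0.5369 -0.3206  0.0515] a [ 0.0102 -0.5015 -0.8651] y [0.9998 0.0175 0.0016] F [-0.1186  0.5575  0.6376] M [ 0.5352  0.0148 -0.0596] w 0.08546131011219782 q [ 0.224   0.7644 -0.05    1.913   1.0664  0.6365 -0.7281]
[-3.8, -0.7, -1.4, -0.002, 0.002, -0.001]
end err mm [ 0.0141 -0.0122 -0.0104] tot rot [-0.0023  0.0018 -0.0006]
```

View pics/z2.png

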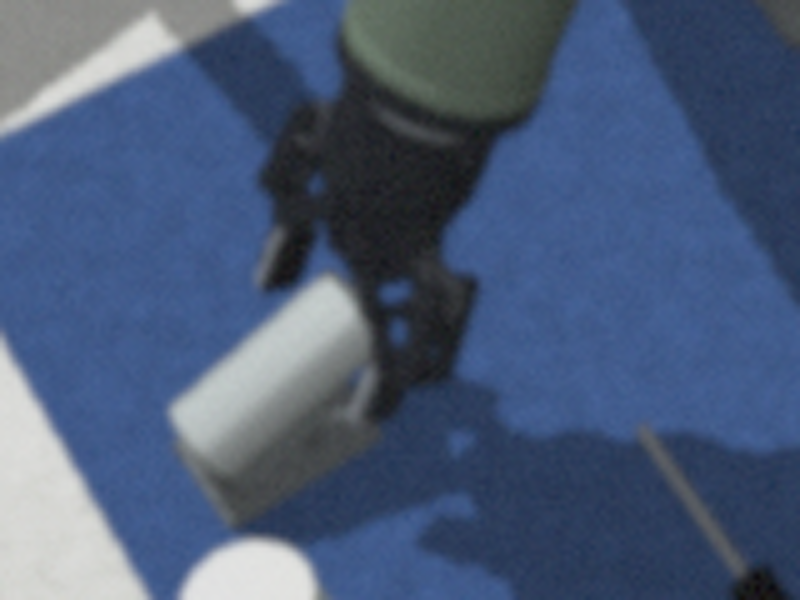

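Fingers straddle the raised end of the tube, clear on both sides. Back off 3 mm and close.

Call:
jog_arm([
  [-3.5, -0.5, -1, 0, 0, 0],
  [0, 0, 0, 0, 0, 0],
  [0, 0, 0, 0, 0, 0],
  [0, 0, 0, 0, 0, 0],
  [0, 0, 0, 0, 0, 0],
  [0, 0, 0, 0, 0, 0],
  [0, 0, 0, 0, 0, 0],
  [0, 0, 0, 0, 0, 0],
], gripper=255, newtons=60)

```text
clock: 5.3
position: [0.5362, -0.3161, 0.0581]
tool_rot: [0.007, 1.045, -1.548]
force: [-1.1, -0.7, -1.7]
grip_width: 0.0451
```

```bash
python3 - <<'E'
from g1 import *
show()
p,R0=tool();g=p-.008*R0[:,0]
print('grasp s', 50+1000*(g-mid)@z, 'perp mm',1000*((g-mid)-z*((g-mid)@z)))
f=grab_frame('scene');cv2.imwrite('pics/z3.png',cv2.resize(f[210:330,90:250,::-1],None,fx=5,fy=5,interpolation=cv2.INTER_CUBIC))
E
```

```text
t 5.3 p [ 0.5362 -0.3161  0.0581] a [ 0.0115 -0.5021 -0.8647] y [0.9998 0.0173 0.0033] F [-1.0869 -0.6542 -1.7119] M [ 0.6472  0.1068 -0.1349] w 0.04510397721726299 q [ 0.2196  0.7507 -0.055   1.919   1.0579  0.6454 -0.7253]
grasp s 81.77474515296885 perp mm [ 0.1057 -1.0975  3.021 ]
```

View pics/z3.png

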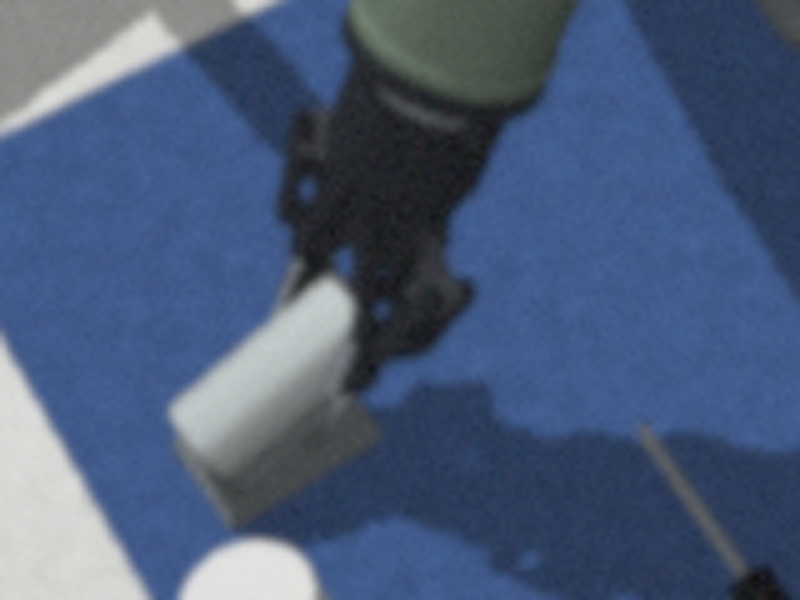

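Call:
jog_arm([
  [-8.7, 0, 5, 0, 0, 0],
  [-17, 0, 10, 0, 0, 0],
  [-22, 0, 12.5, 0, 0, 0],
  [-22, 0, 12.5, 0, 0, 0],
  [-22, 0, 12.5, 0, 0, 0],
  [0, 0, 0, 0, 0, 0],
])

```text
clock: 5.95
position: [0.5359, -0.3145, 0.17]
tool_rot: [0.005, 1.046, -1.548]
force: [1.0, 0.5, -1.9]
grip_width: 0.0448
```

```bash
cat > g2.py <<'E'
from g1 import *
P0=np.array([.5362,-.3161,.0581]);A0=Ro.from_euler('xyz',[.007,1.045,-1.548]).as_matrix()
ZL=A0.T@z; OL=A0.T@(mid-.05*z-P0)   # sleeve in tool frame (low end)
def target(xy,h,ydir):
    # tool pose putting low end at xy,h with sleeve vertical, tool y along ydir approx
    yd=np.array([ydir[0],ydir[1],0.]);yd/=np.linalg.norm(yd)
    # align ZL->z, tool y -> yd
    Rt,_=Ro.align_vectors([[0,0,1],yd],[ZL,[0,1,0]],weights=[1e4,1]);Rt=Rt.as_matrix()
    return np.array([xy[0],xy[1],h])-Rt@OL,Rt
E
python3 - <<'E'
from g2 import *
show();print('ZL',ZL,'OL',OL*1000)
pt,Rt=target((.5,-.16),.03,(1,.02));print(pt,Rt)
rows(pt,Rt,12)
f=grab_frame('scene');cv2.imwrite('pics/s4.png',f[:,:,::-1])
E
```

```text
t 5.95 p [ 0.5359 -0.3145  0.17  ] a [ 0.0116 -0.5007 -0.8656] y [0.9998 0.0188 0.0025] F [ 1.003   0.4591 -1.9118] M [ 0.8521 -0.0246 -0.0026] w 0.044763101822371115 q [ 0.2779  0.5648 -0.1371  1.8811  0.8755  0.8065 -0.4752]
ZL [-0.7674 -0.0011 -0.6412] OL [56.8233  0.0174 49.9112]
[ 0.5    -0.1581  0.1056] [[-0.0137  0.9998  0.0146]
 [ 0.641   0.02   -0.7673]
 [-0.7674 -0.0011 -0.6412]]
[-1.9, -2.8, -14.0, -0.0, 0.102, -0.0]
[-0.5, -2.8, -14.1, -0.0, 0.102, -0.0]
[1.0, -2.7, -14.1, -0.0, 0.102, -0.0]
[2.4, -2.8, -13.9, -0.0, 0.102, -0.0]
[3.8, -2.7, -13.6, -0.0, 0.102, -0.0]
[5.2, -2.8, -13.2, 0.0, 0.102, -0.001]
[6.5, -2.7, -12.6, -0.0, 0.101, -0.0]
[7.7, -2.8, -11.9, 0.0, 0.102, -0.001]
[8.9, -2.7, -11.0, 0.0, 0.101, -0.0]
[9.9, -2.7, -10.1, 0.0, 0.102, -0.001]
[10.9, -2.8, -9.0, 0.0, 0.101, -0.0]
[11.8, -2.7, -7.8, 0.0, 0.102, -0.001]
end err mm [-0.0015  0.0188 -0.008 ] tot rot [-0.0009  1.2205 -0.0039]
```

View pics/s4.png

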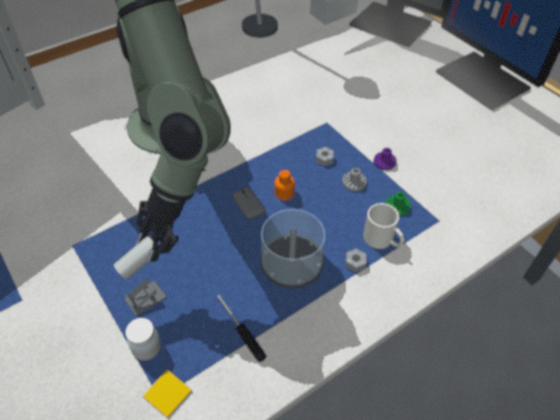

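Sleeve is lifted off the rest, held near (135,255) in scene. Now rotate upright and carry it to the clear bench.

Call:
jog_arm([
  [-2, -3, -14, 0, 0.102, 0],
  [-0.5, -3, -14, 0, 0.102, 0],
  [1, -3, -14, 0, 0.102, 0],
  [2.4, -3, -14, 0, 0.102, 0],
  [3.8, -3, -13.6, 0, 0.102, 0],
  [5, -3, -13, 0, 0.102, 0],
  [6.5, -3, -12.6, 0, 0.102, 0],
  [7.7, -3, -12, 0, 0.102, 0],
])

```text
clock: 6.8
position: [0.5079, -0.2022, 0.1239]
tool_rot: [3.139, 1.247, 1.594]
force: [-0.4, -0.7, -3.1]
grip_width: 0.0448
```

```bash
python3 - <<'E'
from g2 import *
show()
pt,Rt=target((.5,-.16),.03,(1,.02))
rows(pt,Rt,6)
E
```

```text
t 6.8 p [ 0.5079 -0.2022  0.1239] a [-0.0073  0.3181 -0.948 ] y [0.9997 0.0252 0.0007] F [-0.3519 -0.7391 -3.1071] M [-0.4716  0.0143  0.0244] w 0.04480856387251535 q [ 0.8551  0.7122 -0.6162  1.769   0.1105  0.8823  0.2894]
[5.2, -1.1, -6.0, 0.001, 0.062, 0.0]
[5.6, -1.1, -5.7, 0.001, 0.062, 0.0]
[5.9, -1.1, -5.3, 0.001, 0.062, 0.0]
[6.3, -1.2, -5.0, 0.001, 0.062, 0.0]
[6.6, -1.2, -4.5, 0.001, 0.062, 0.0]
[6.8, -1.1, -4.2, 0.0, 0.062, 0.001]
end err mm [-0.0174 -0.0118 -0.0308] tot rot [0.0055 0.3722 0.001 ]
```

Call:
jog_arm([
  [5, -1, -6, 0, 0.062, 0],
  [5.6, -1, -5.7, 0.001, 0.062, 0],
  [6, -1, -5.3, 0.001, 0.062, 0],
  [6.3, -1, -5, 0.001, 0.062, 0],
  [6.6, -1, -4.5, 0.001, 0.062, 0],
  [6.8, -1, -4, 0, 0.062, 0],
  [0, 0, 0, 0, 0, 0],
])

```text
clock: 7.5
position: [0.4962, -0.1574, 0.0989]
tool_rot: [-3.126, 0.851, 1.599]
force: [-0.8, -0.8, -2.7]
grip_width: 0.0449
```

```bash
python3 - <<'E'
from g2 import *
from fit import *
show()
p,R=tool();print('z_s',R@ZL,'low',p+R@OL)
for c in("scene","top"):
    f=grab_frame(c);cv2.imwrite(f"pics/{c}5.png",f[:,:,::-1])
pt,Rt=target((.5,-.16),.012,(1,.02))
rows(pt,Rt,3)
s=cv2.imread('pics/scene5.png');u=proj('scene',[.5,-.16,.06]).astype(int);print(u)
s=cv2.imread('pics/scene5.png');cv2.imwrite('pics/z5.png',cv2.resize(s[u[1]-60:u[1]+60,u[0]-80:u[0]+80],None,fx=5,fy=5,interpolation=cv2.INTER_CUBIC))
E
```

```text
t 7.5 p [ 0.4962 -0.1574  0.0989] a [-0.0184  0.6589 -0.752 ] y [ 0.9998  0.0162 -0.0102] F [-0.7989 -0.751  -2.6939] M [-0.9965 -0.0353  0.0144] w 0.04493599602215295 q [ 1.0182  0.9297 -0.7504  1.7106 -0.0751  1.0018  0.469 ]
z_s [ 0.0095 -0.0235  0.9997] low [ 0.4955 -0.1575  0.0233]
[3.0, 1.0, 3.0, -0.002, -0.007, 0.001]
[3.0, 1.0, 2.9, -0.002, -0.006, 0.001]
[3.0, 1.0, 2.9, -0.003, -0.007, 0.002]
end err mm [-0.0438  0.0049 -0.0465] tot rot [-0.0067 -0.0196  0.0037]
[203 237]
```

View pics/z5.png

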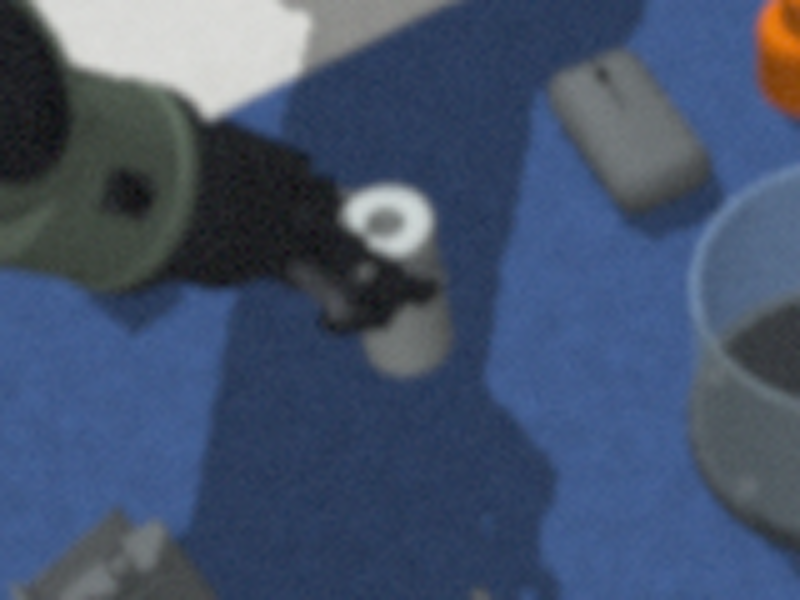

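View pics/top5.png

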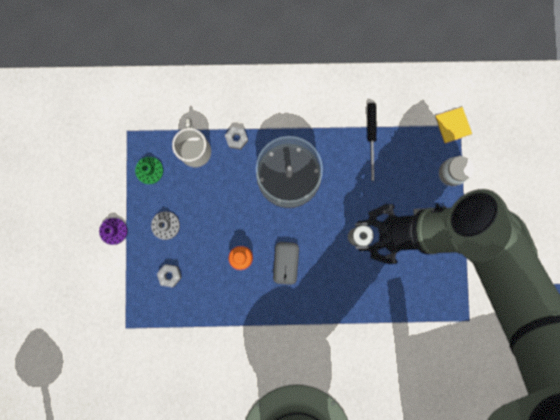

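```bash
python3 - <<'E'
from g2 import *
from fit import *
p,R=tool();Rs=frame(R@ZL,R[:,1]);Rs=np.c_[Rs[:,1],Rs[:,2],Rs[:,0]]
print(Rs[:,2])
k=5
ims=[]
for c in('scene','top'):
    im=cv2.imread(f'pics/{c}5.png');u=proj(c,p+R@OL+[0,0,.05]).astype(int)
    o=u-[40,40];z_=cv2.resize(im[o[1]:o[1]+80,o[0]:o[0]+80],None,fx=k,fy=k,interpolation=cv2.INTER_CUBIC)
    for h_ in(0,.1):
        q=(projn(c,ring(.023,h_)@Rs.T+p+R@OL)-o+.5)*k-.5
        cv2.polylines(z_,[q.astype(np.int32)],True,(0,0,255),1)
    ims.append(z_)
cv2.imwrite('pics/o5.png',np.hstack(ims))
E
```

```text
[ 0.0074 -0.0194  0.9998]
```

View pics/o5.png

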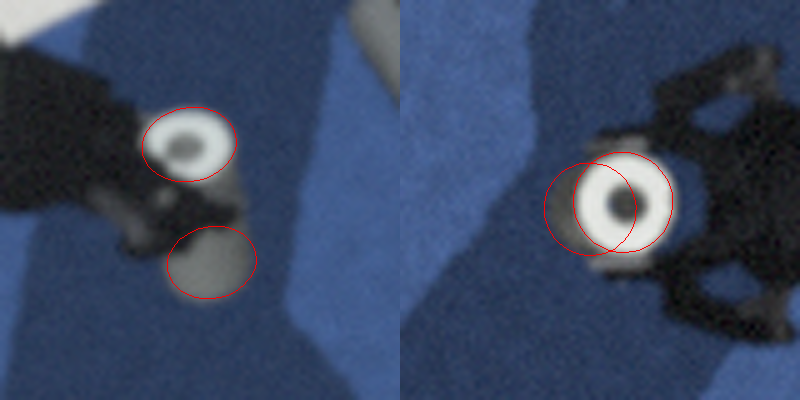

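Overlay matches in both views; the bottom end may be about 1 px (2–3 mm) lower than predicted. Lower with small corrections.

Call:
jog_arm([
  [3, 1, 3, -0.002, -0.007, 0],
  [3, 1, 3, -0.002, -0.006, 0],
  [2, 1, 2, -0.002, -0.006, 0],
  [0, 0, 0, 0, 0, 0],
])

```text
clock: 8.0
position: [0.5012, -0.1581, 0.0891]
tool_rot: [-3.138, 0.882, 1.598]
force: [0.7, -0.1, -1.9]
grip_width: 0.045
```

```bash
python3 - <<'E'
from g2 import *
show()
p,R=tool();print('z_s',R@ZL,'low',p+R@OL)
pt,Rt=target((p+R@OL)[:2],.001,(1,.02))
rows(pt,Rt,6)
E
```

```text
t 8.0 p [ 0.5012 -0.1581  0.0891] a [-0.0173  0.6352 -0.7721] y [ 0.9997  0.0245 -0.0023] F [ 0.692  -0.0866 -1.9157] M [-0.9494 -0.0325  0.0041] w 0.04498108132804608 q [ 0.9979  0.9308 -0.7381  1.7119 -0.0551  0.9742  0.4655]
z_s [0.001  0.0074 1.    ] low [ 0.5011 -0.1605  0.0135]
[1.5, -0.0, 1.4, 0.0, 0.001, 0.001]
[1.6, -0.0, 1.4, 0.001, 0.001, 0.001]
[1.5, -0.0, 1.4, 0.0, 0.001, 0.0]
[1.6, -0.0, 1.4, 0.001, 0.001, 0.001]
[1.5, -0.0, 1.4, 0.0, 0.002, 0.0]
[1.5, -0.1, 1.4, 0.001, 0.001, 0.001]
end err mm [ 0.0368  0.0475 -0.0261] tot rot [0.0027 0.0074 0.0038]
```

Call:
jog_arm([
  [1.5, 0, 1.4, 0, 0.001, 0.001],
  [1.5, 0, 1.4, 0, 0.001, 0],
  [1.5, 0, 1.4, 0, 0.001, 0],
  [1, 0, 0.9, 0, 0.001, 0],
])

```text
clock: 8.4
position: [0.5014, -0.1585, 0.0815]
tool_rot: [-3.14, 0.879, 1.596]
force: [-0.1, -0.3, -1.2]
grip_width: 0.0452
```

Call:
jog_arm([
  [0.8, 0, 0.7, 0, 0, 0],
])

```text
clock: 8.5
position: [0.5013, -0.1586, 0.0801]
tool_rot: [-3.14, 0.879, 1.596]
force: [-1.0, -0.4, -1.8]
grip_width: 0.045
```

Call:
jog_arm([
  [0.8, 0, 0.7, 0, 0, 0],
])

```text
clock: 8.6
position: [0.5013, -0.1587, 0.079]
tool_rot: [-3.14, 0.879, 1.596]
force: [-0.7, -0.2, -1.6]
grip_width: 0.0451
```

Call:
jog_arm([
  [0.8, 0, 0.7, 0, 0, 0],
])

```text
clock: 8.7
position: [0.5013, -0.1587, 0.0778]
tool_rot: [-3.14, 0.879, 1.596]
force: [-0.2, 0.1, -2.0]
grip_width: 0.0451
```

Call:
jog_arm([
  [0.8, 0, 0.7, 0, 0, 0],
])

```text
clock: 8.8
position: [0.5013, -0.1588, 0.0767]
tool_rot: [-3.14, 0.879, 1.596]
force: [0.3, 0.9, -1.9]
grip_width: 0.0449
```

Call:
jog_arm([
  [0.8, 0, 0.7, 0, 0, 0],
])

```text
clock: 8.9
position: [0.5013, -0.1588, 0.0755]
tool_rot: [-3.14, 0.879, 1.596]
force: [0.2, 0.3, -2.7]
grip_width: 0.0448
```

Call:
jog_arm([
  [0.8, 0, 0.7, 0, 0, 0],
])

```text
clock: 9.0
position: [0.5013, -0.1589, 0.0744]
tool_rot: [-3.14, 0.879, 1.596]
force: [-0.5, 0.1, -1.0]
grip_width: 0.0449
```

Call:
jog_arm([
  [0.8, 0, 0.7, 0, 0, 0],
])

```text
clock: 9.1
position: [0.5016, -0.1587, 0.074]
tool_rot: [-3.14, 0.878, 1.596]
force: [-4.3, -4.8, 24.3]
grip_width: 0.0449
```

```bash
python3 - <<'E'
from g2 import *
from fit import *
show()
p,R=tool();print('low',p+R@OL,'z',R@ZL)
k=5;ims=[]
for c in('scene','top'):
    im=grab_frame(c)[:,:,::-1];cv2.imwrite(f'pics/{c}6.png',im);b=p+R@OL;b[2]=0;u=proj(c,b+[0,0,.05]).astype(int)
    o=u-[40,40];z_=cv2.resize(im[o[1]:o[1]+80,o[0]:o[0]+80],None,fx=k,fy=k,interpolation=cv2.INTER_CUBIC)
    for h_ in(0,.1):
        q=(projn(c,ring(.023,h_)+b)-o+.5)*k-.5
        cv2.polylines(z_,[q.astype(np.int32)],True,(0,0,255),1)
    ims.append(z_)
cv2.imwrite('pics/o6.png',np.hstack(ims))
E
```

```text
t 9.1 p [ 0.5016 -0.1587  0.074 ] a [-0.0158  0.6386 -0.7694] y [ 0.9997  0.0237 -0.0009] F [-4.2578 -4.7552 24.3181] M [1.6553 1.301  0.6517] w 0.04491568867561962 q [ 0.9956  0.9565 -0.7309  1.7099 -0.0472  0.9566  0.4744]
low [ 0.5016 -0.1608 -0.0016] z [-0.0003  0.0031  1.    ]
```

View pics/o6.png

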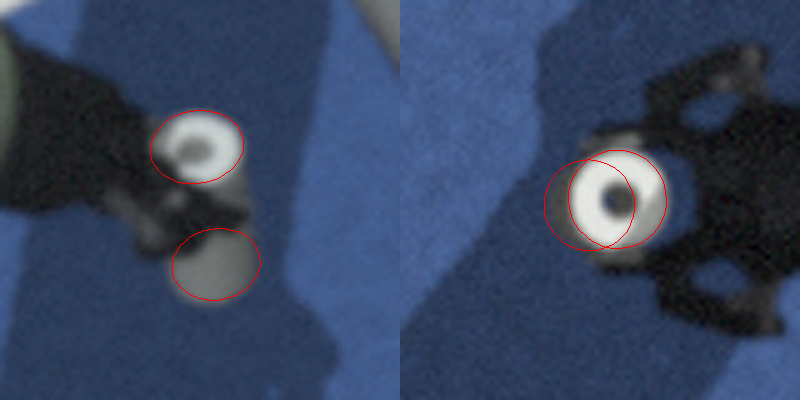

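Contact (24 N) with the sleeve upright on the bench. Back up a hair, open slowly and then retreat along the tool.

Call:
jog_arm([
  [-0.4, 0, -0.3, 0, 0, 0],
])

```text
clock: 9.3
position: [0.5015, -0.1588, 0.0748]
tool_rot: [-3.14, 0.878, 1.596]
force: [-0.4, -0.0, -1.9]
grip_width: 0.0454
```

Call:
jog_arm([
  [0, 0, 0, 0, 0, 0],
  [0, 0, 0, 0, 0, 0],
  [0, 0, 0, 0, 0, 0],
  [0, 0, 0, 0, 0, 0],
  [0, 0, 0, 0, 0, 0],
], gripper=0)

```text
clock: 9.8
position: [0.5018, -0.1587, 0.0749]
tool_rot: [-3.141, 0.878, 1.595]
force: [-0.5, -0.2, -0.9]
grip_width: 0.0854
```

```bash
python3 - <<'E'
from g2 import *
from fit import *
show()
b=np.array([.5016,-.1608,0]);k=5;ims=[]
for c in('scene','top'):
    im=grab_frame(c)[:,:,::-1];cv2.imwrite(f'pics/{c}7.png',im);u=proj(c,b+[0,0,.05]).astype(int)
    o=u-[40,40];z_=cv2.resize(im[o[1]:o[1]+80,o[0]:o[0]+80],None,fx=k,fy=k,interpolation=cv2.INTER_CUBIC)
    for h_ in(0,.1):
        q=(projn(c,ring(.023,h_)+b)-o+.5)*k-.5
        cv2.polylines(z_,[q.astype(np.int32)],True,(0,0,255),1)
    ims.append(z_)
cv2.imwrite('pics/o7.png',np.hstack(ims))
E
```

```text
t 9.8 p [ 0.5018 -0.1587  0.0749] a [-0.0156  0.6386 -0.7694] y [ 0.9997  0.0239 -0.0005] F [-0.5084 -0.1892 -0.8693] M [-0.6327 -0.0739 -0.0224] w 0.08544609568243787 q [ 0.9959  0.9553 -0.7317  1.7097 -0.0476  0.9576  0.4741]
```

View pics/o7.png

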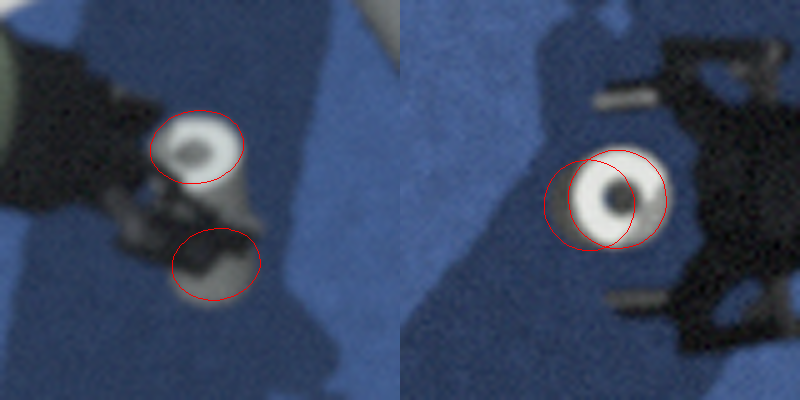

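Sleeve stands by itself, fingers clear. Retreat.

Call:
jog_arm([
  [-10, 0, 0, 0, 0, 0],
  [-25, 0, 0, 0, 0, 0],
  [-35, 0, 0, 0, 0, 0],
  [-35, 0, 0, 0, 0, 0],
  [-20, 0, 0, 0, 0, 0],
  [0, 0, 0, 0, 0, 0],
])

```text
clock: 10.5
position: [0.5033, -0.2432, 0.1772]
tool_rot: [-3.141, 0.878, 1.596]
force: [-0.2, 0.2, -0.2]
grip_width: 0.0854
```

```bash
python3 - <<'E'
from plan import *
from fit import *
show()
ms={}
near=dict(scene=proj('scene',[.5016,-.1608,.05]),top=proj('top',[.5016,-.1608,.05]))
for c in('scene','top'):
    im=grab_frame(c)[:,:,::-1];cv2.imwrite(f'pics/{c}8.png',im)
    d=sil(c,'sleeve',near[c])
    if d is None: print(c,'none');continue
    ms[c]=d['mask'];print(c,d['p'],d['mask'].sum())
    print(fit([c],[d['mask']],SLV,[.5016,-.1608],up,[.01,.01]))
R=frame([0,0,-1],[1,0,0])
rows(np.array([.5016,-.161,.17]),R,8)
E
```

```text
t 10.5 p [ 0.5033 -0.2432  0.1772] a [-0.016   0.6387 -0.7693] y [ 0.9997  0.0243 -0.0006] F [-0.1831  0.1849 -0.2163] M [-0.6964 -0.0042  0.0035] w 0.08541158488622058 q [ 1.0754  0.864  -0.7439  1.529  -0.071   1.2503  0.4969]
scene 0.59 589
(array([ 0.5028, -0.1638]), np.float64(29.79898452758789))
top 0.9 391
(array([ 0.5035, -0.1626]), np.float64(5.853145599365234))
[6.8, 0.2, -7.2, 0.003, -0.087, 0.002]
[6.1, 0.1, -7.8, 0.003, -0.087, 0.002]
[5.4, 0.1, -8.3, 0.003, -0.087, 0.002]
[4.7, 0.1, -8.7, 0.003, -0.087, 0.001]
[3.9, 0.0, -9.1, 0.003, -0.087, 0.002]
[3.1, 0.0, -9.4, 0.003, -0.087, 0.001]
[2.3, 0.0, -9.6, 0.003, -0.087, 0.002]
[1.4, -0.0, -9.7, 0.004, -0.087, 0.001]
end err mm [-0.0211  0.0326 -0.0427] tot rot [ 0.0252 -0.6965  0.0132]
```

View pics/scene8.png

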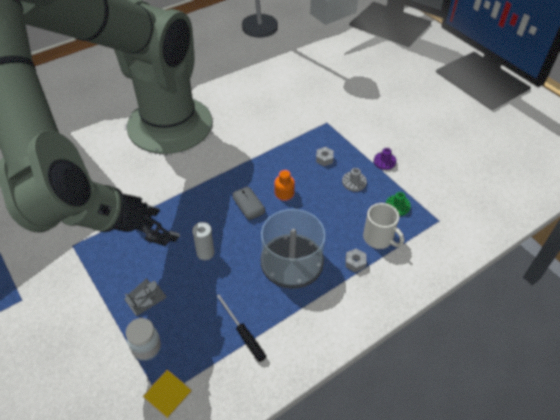

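Sleeve stands free at (203,242) in scene; vision puts it at (0.503,-0.163).

Call:
jog_arm([
  [6, 0, -7, 0.003, -0.087, 0.002],
  [5.5, 0, -8, 0.003, -0.087, 0.002],
  [5, 0, -8, 0.003, -0.087, 0.002],
  [4, 0, -9, 0.003, -0.087, 0.002],
  [3, 0, -9, 0.003, -0.087, 0.002],
  [2, 0, -9.5, 0.003, -0.087, 0.001],
  [1, 0, -9.5, 0.003, -0.087, 0.002],
  [0, 0, -9.5, 0.003, -0.087, 0.001],
  [0, 0, 0, 0, 0, 0],
])

```text
clock: 11.6
position: [0.4974, -0.1539, 0.1697]
tool_rot: [-0.187, 1.556, -1.75]
force: [0.5, -0.5, -0.3]
grip_width: 0.0857
```

```bash
python3 - <<'E'
from plan import *
show()
R=frame([0,0,-1],[1,0,0])
rows(np.array([.503,-.1622,.13]),R,3)
E
```

```text
t 11.6 p [ 0.4974 -0.1539  0.1697] a [-0.0027 -0.0148 -0.9999] y [ 1.      0.0078 -0.0028] F [ 0.5048 -0.4582 -0.278 ] M [ 0.0071 -0.0153  0.0641] w 0.0856777577671499 q [ 0.5568  0.4925 -0.5054  1.9254  0.3434  0.8085 -0.1315]
[13.3, 1.9, 2.6, 0.003, 0.005, 0.001]
[13.2, 1.9, 2.6, 0.002, 0.005, 0.001]
[13.3, 1.9, 2.8, 0.003, 0.005, 0.001]
end err mm [-0.0403  0.0491  0.0189] tot rot [0.0078 0.0148 0.0027]
```

Call:
jog_arm([
  [13, 2, 2.6, 0.003, 0.005, 0.001],
  [13, 2, 2.6, 0.002, 0.005, 0.001],
  [10, 2, 2.8, 0.003, 0.005, 0.001],
  [0, 0, 0, 0, 0, 0],
])

```text
clock: 12.0
position: [0.5021, -0.1628, 0.1284]
tool_rot: [-2.505, 1.565, 2.207]
force: [0.2, 0.2, 1.5]
grip_width: 0.0854
```

```bash
python3 - <<'E'
from plan import *
show()
R=frame([0,0,-1],[1,0,0])
rows(np.array([.503,-.1622,.077]),R,4)
k=5;ims=[]
for c in('scene','top'):
    im=grab_frame(c)[:,:,::-1];u=proj(c,[.503,-.162,.08]).astype(int)
    o=u-[40,40];ims.append(cv2.resize(im[o[1]:o[1]+80,o[0]:o[0]+80],None,fx=k,fy=k,interpolation=cv2.INTER_CUBIC))
cv2.imwrite('pics/o9.png',np.hstack(ims))
E
```

```text
t 12.0 p [ 0.5021 -0.1628  0.1284] a [-0.0036  0.0049 -1.    ] y [ 1.     -0.0003 -0.0036] F [0.1662 0.2184 1.5028] M [-0.0222 -0.0559  0.0352] w 0.08542372091671792 q [ 0.5601  0.5671 -0.4832  1.9315  0.3739  0.7365 -0.141 ]
[12.8, 0.3, -0.1, -0.0, -0.001, 0.001]
[12.9, 0.2, -0.1, -0.0, -0.001, 0.001]
[12.8, 0.2, -0.1, -0.0, -0.001, 0.001]
[12.9, 0.3, -0.1, -0.0, -0.002, 0.001]
end err mm [-0.029   0.0303  0.0082] tot rot [-0.0004 -0.0049  0.0036]
```

View pics/o9.png

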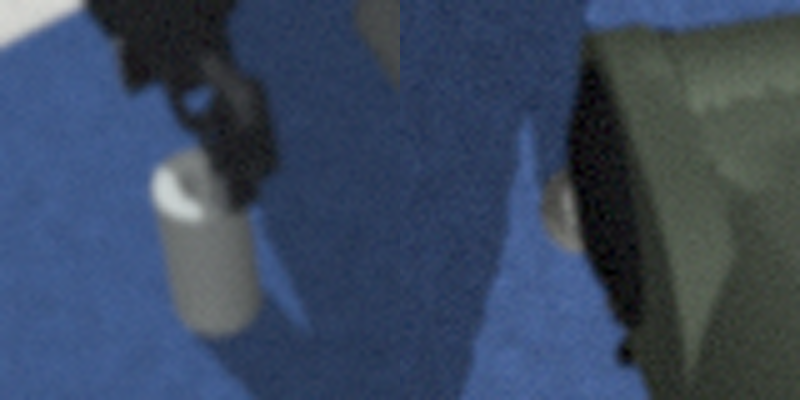

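Call:
jog_arm([
  [13, 0.3, 0, 0, -0.001, 0.001],
  [13, 0.3, 0, 0, -0.001, 0.001],
  [12.5, 0.2, 0, 0, -0.001, 0.001],
  [10, 0.2, 0, 0, -0.001, 0.001],
  [0, 0, 0, 0, 0, 0],
])

```text
clock: 12.6
position: [0.5034, -0.1629, 0.0774]
tool_rot: [1.579, 1.569, 0.007]
force: [0.1, -0.3, -0.3]
grip_width: 0.0853
```

Call:
jog_arm([
  [0, 0, 0, 0, 0, 0],
  [0, 0, 0, 0, 0, 0],
  [0, 0, 0, 0, 0, 0],
  [0, 0, 0, 0, 0, 0],
  [0, 0, 0, 0, 0, 0],
  [0, 0, 0, 0, 0, 0],
  [0, 0, 0, 0, 0, 0],
], gripper=255, newtons=60)

```text
clock: 13.3
position: [0.504, -0.1629, 0.0787]
tool_rot: [1.404, 1.567, -0.168]
force: [-0.7, -0.7, -1.7]
grip_width: 0.0448
```

```bash
python3 - <<'E'
from plan import *
show()
R=frame([0,0,-1],[1,0,0])
im=grab_frame('scene')[:,:,::-1];u=proj('scene',[.503,-.162,.08]).astype(int)
o=u-[40,40];cv2.imwrite('pics/o10.png',cv2.resize(im[o[1]:o[1]+80,o[0]:o[0]+80],None,fx=5,fy=5,interpolation=cv2.INTER_CUBIC))
E
```

```text
t 13.3 p [ 0.504  -0.1629  0.0787] a [ 0.0036 -0.0006 -1.    ] y [ 1.     -0.0008  0.0036] F [-0.6868 -0.7357 -1.6771] M [ 0.0408  0.0007 -0.0016] w 0.04483943016597586 q [ 0.5172  0.6421 -0.4317  1.9602  0.4406  0.6279 -0.2006]
```

View pics/o10.png

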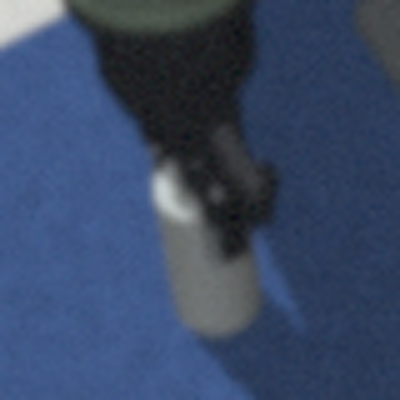

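Call:
jog_arm([
  [-10, 0, 0, 0, 0, 0],
  [-30, 0, 0, 0, 0, 0],
  [-40, 0, 0, 0, 0, 0],
  [-40, 0, 0, 0, 0, 0],
  [-30, 0, 0, 0, 0, 0],
])

```text
clock: 13.85
position: [0.5012, -0.1614, 0.2326]
tool_rot: [-2.263, 1.566, 2.451]
force: [0.9, 0.5, -1.6]
grip_width: 0.0447
```

```bash
python3 - <<'E'
from plan import *
show()
R=frame([0,0,-1],[1,0,0])
rows(np.array([.656,.0056,.24]),R,8)
E
```

```text
t 13.85 p [ 0.5012 -0.1614  0.2326] a [-0.0034  0.0028 -1.    ] y [ 1.      0.0013 -0.0034] F [ 0.9454  0.5049 -1.5692] M [ 0.0005 -0.0262  0.0635] w 0.04466890741369195 q [ 0.6182  0.4237 -0.552   1.8451  0.2651  0.9505 -0.0494]
[-0.9, 19.4, -20.9, 0.0, -0.0, 0.0]
[-0.9, 19.4, -20.8, 0.0, -0.0, 0.0]
[-0.9, 19.4, -20.9, 0.0, -0.0, 0.001]
[-0.9, 19.4, -20.8, 0.0, -0.001, 0.0]
[-1.0, 19.3, -20.9, 0.0, -0.0, 0.001]
[-0.9, 19.4, -20.8, 0.0, -0.001, 0.0]
[-1.0, 19.3, -20.9, 0.001, -0.0, 0.001]
[-0.9, 19.3, -20.9, 0.0, -0.001, 0.0]
end err mm [ 0.0385 -0.0379  0.0328] tot rot [ 0.0013 -0.0028  0.0034]
```

Call:
jog_arm([
  [-2, 19.5, -21, 0, 0, 0],
  [-2, 19.5, -21, 0, 0, 0],
  [-1, 19.5, -21, 0, 0, 0],
  [-1, 19.5, -21, 0, 0, 0],
  [-1, 19.5, -21, 0, 0, 0],
  [-1, 19.5, -21, 0, 0, 0],
  [-1, 19.5, -21, 0, 0, 0],
  [-1, 17, -19, 0, 0, 0],
  [0, 0, 0, 0, 0, 0],
])

```text
clock: 14.75
position: [0.6601, 0.0102, 0.2559]
tool_rot: [1.752, 1.565, 0.18]
force: [-0.6, 0.2, -2.8]
grip_width: 0.0452
```

```bash
python3 - <<'E'
from plan import *
from fit import *
show()
p,R0=tool()
R=frame([0,0,-1],[1,0,0])
rows(np.array([.656,.0056,.23]),R,1)
k=5;ims=[]
b=p-[0,0,.0787]
for c in('scene','top'):
    im=grab_frame(c)[:,:,::-1];cv2.imwrite(f'pics/{c}11.png',im);u=proj(c,b).astype(int)
    o=u-[40,40];z_=cv2.resize(im[o[1]:o[1]+80,o[0]:o[0]+80],None,fx=k,fy=k,interpolation=cv2.INTER_CUBIC)
    for P in (ring(.023,0)+b,ring(.023,.1)+b,ring(.078,.12)+[.6557,.0056,0],ring(.004,.134)+[.6557,.0056,0]):
        q=(projn(c,P)-o+.5)*k-.5
        cv2.polylines(z_,[q.astype(np.int32)],True,(0,0,255),1)
    ims.append(z_)
cv2.imwrite('pics/o11.png',np.hstack(ims))
E
```

```text
t 14.75 p [0.6601 0.0102 0.2559] a [ 0.0056  0.001  -1.    ] y [ 1.     -0.0015  0.0056] F [-0.6463  0.1585 -2.8322] M [0.0312 0.0769 0.0653] w 0.045198093029078165 q [ 0.2335  0.6105 -0.5414  1.4688  0.3302  1.1479 -0.3637]
[25.9, -4.2, 4.6, -0.001, -0.001, -0.006]
end err mm [-0.0454 -0.0238  0.0416] tot rot [-0.0015 -0.001  -0.0056]
```

View pics/o11.png

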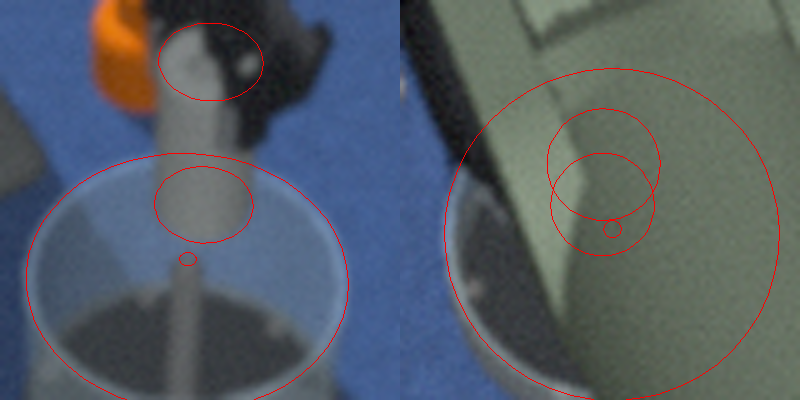

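View pics/scene11.png

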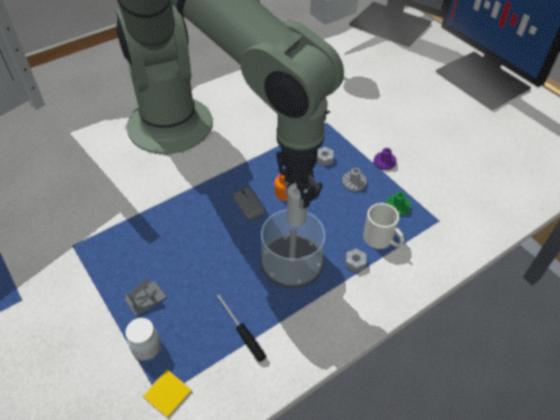

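Overlay agrees with the held sleeve, rim and post tip. Correct the position, then descend.

Call:
jog_arm([
  [12, -2.1, 2.3, 0, 0, -0.003],
  [12, -2.1, 2.3, 0, 0, -0.003],
  [0, 0, 0, 0, 0, 0],
])

```text
clock: 15.15
position: [0.653, -0.0006, 0.23]
tool_rot: [-0.788, 1.567, -2.365]
force: [0.0, -0.9, -2.8]
grip_width: 0.045
```

```bash
python3 - <<'E'
from plan import *
show()
R=frame([0,0,-1],[1,0,0])
rows(np.array([.656,.0056,.225]),R,2)
E
```

```text
t 15.15 p [ 0.653  -0.0006  0.23  ] a [-0.0024 -0.0024 -1.    ] y [ 1.     -0.0065 -0.0024] F [ 0.0243 -0.9397 -2.7897] M [-0.0333 -0.0097  0.0443] w 0.04502783604835354 q [ 0.246   0.6261 -0.5326  1.5106  0.3423  1.1013 -0.3667]
[2.5, 1.5, -3.1, -0.003, 0.001, 0.001]
[2.5, 1.5, -3.2, -0.003, 0.001, 0.001]
end err mm [-0.0229 -0.0482 -0.0035] tot rot [-0.0065  0.0024  0.0024]
```

Call:
jog_arm([
  [2, 1.2, -2.6, -0.003, 0.001, 0.001],
  [2, 1, -2.2, -0.003, 0.001, 0.001],
  [0, 0, 0, 0, 0, 0],
  [0, 0, 0, 0, 0, 0],
])

```text
clock: 15.55
position: [0.6551, 0.0035, 0.2256]
tool_rot: [-1.161, 1.57, -2.733]
force: [0.8, -0.4, -1.6]
grip_width: 0.0451
```

```bash
python3 - <<'E'
from plan import *
show()
R=frame([0,0,-1],[1,0,0])
rows(np.array([.656,.0056,.225]),R,1)
E
```

```text
t 15.55 p [0.6551 0.0035 0.2256] a [-0.0006 -0.0003 -1.    ] y [ 1.     -0.0013 -0.0006] F [ 0.7709 -0.4153 -1.6291] M [-0.0027 -0.0134 -0.0419] w 0.04509785241741373 q [ 0.2405  0.6332 -0.5331  1.5106  0.3455  1.0933 -0.369 ]
[0.6, 0.9, -2.1, -0.001, 0.0, 0.001]
end err mm [0.0156 0.0258 0.0098] tot rot [-0.0013  0.0003  0.0006]
```

Call:
jog_arm([
  [3, 0.9, -2, -0.001, 0, 0],
  [3, 0, 0, 0, 0, 0],
  [3, 0, 0, 0, 0, 0],
  [0, 0, 0, 0, 0, 0],
])

```text
clock: 15.95
position: [0.6562, 0.006, 0.2161]
tool_rot: [-0.09, 1.571, -1.66]
force: [-0.2, -0.4, -1.6]
grip_width: 0.0449
```

```bash
python3 - <<'E'
from plan import *
from fit import *
show()
p,R0=tool()
R=frame([0,0,-1],[1,0,0])
rows(np.array([.656,.0056,.2]),R,3)
b=p-[0,0,.0787];k=7;c='scene'
im=grab_frame(c)[:,:,::-1];u=proj(c,b).astype(int)
o=u-[35,35];z_=cv2.resize(im[o[1]:o[1]+70,o[0]:o[0]+70],None,fx=k,fy=k,interpolation=cv2.INTER_CUBIC)
for P in (ring(.023,0)+b,ring(.004,.134)+[.6557,.0056,0],ring(.008,.1)+[.6557,.0056,0]):
        q=(projn(c,P)-o+.5)*k-.5
        cv2.polylines(z_,[q.astype(np.int32)],True,(0,0,255),1)
cv2.imwrite('pics/o12.png',z_)
E
```

```text
t 15.95 p [0.6562 0.006  0.2161] a [-0.     -0.0002 -1.    ] y [ 1.      0.0002 -0.    ] F [-0.2185 -0.3597 -1.5649] M [-0.0027  0.0021  0.0611] w 0.04490070420390324 q [ 0.2347  0.644  -0.5302  1.517   0.3523  1.0768 -0.376 ]
[5.4, -0.1, 0.1, 0.0, 0.0, 0.0]
[5.4, -0.1, 0.1, 0.0, 0.0, 0.0]
[5.3, -0.0, 0.2, 0.0, 0.0, 0.0]
end err mm [-0.0326  0.021  -0.0292] tot rot [0.0002 0.0002 0.    ]
```

View pics/o12.png

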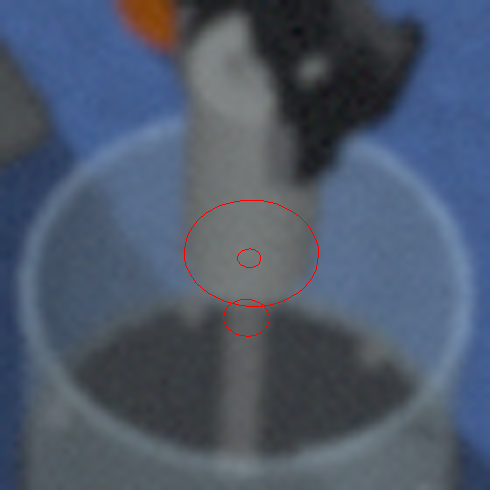

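Post axis and sleeve axis line up in the scene view to within ~1 px. Descend with force checks.

Call:
jog_arm([
  [3, 0, 0, 0, 0, 0],
  [3, 0, 0, 0, 0, 0],
])

```text
clock: 16.2
position: [0.6565, 0.0059, 0.2104]
tool_rot: [1.331, 1.57, -0.24]
force: [-0.1, 0.3, -1.9]
grip_width: 0.045
```

Call:
jog_arm([
  [3, 0, 0, 0, 0, 0],
  [3, 0, 0, 0, 0, 0],
])

```text
clock: 16.4
position: [0.6565, 0.0058, 0.2038]
tool_rot: [1.305, 1.57, -0.266]
force: [0.6, -0.5, -1.7]
grip_width: 0.045
```

Call:
jog_arm([
  [3, 0, 0, 0, 0, 0],
  [3, 0, 0, 0, 0, 0],
])

```text
clock: 16.6
position: [0.6565, 0.0058, 0.1972]
tool_rot: [1.227, 1.57, -0.344]
force: [-0.2, -0.7, -2.0]
grip_width: 0.0452
```

Past the taper with no side force. Continue.

Call:
jog_arm([
  [6, 0, 0, 0, 0, 0],
  [7, 0, 0, 0, 0, 0],
])

```text
clock: 16.8
position: [0.6567, 0.0059, 0.1836]
tool_rot: [1.426, 1.569, -0.145]
force: [-0.3, 0.0, -1.4]
grip_width: 0.0451
```

Call:
jog_arm([
  [8, 0, 0, 0, 0, 0],
  [8, 0, 0, 0, 0, 0],
])

```text
clock: 17.0
position: [0.6567, 0.0058, 0.1661]
tool_rot: [1.407, 1.569, -0.164]
force: [0.6, 0.6, -1.6]
grip_width: 0.0451
```

Call:
jog_arm([
  [8, 0, 0, 0, 0, 0],
  [8, 0, 0, 0, 0, 0],
])

```text
clock: 17.2
position: [0.6565, 0.0058, 0.1483]
tool_rot: [1.32, 1.57, -0.251]
force: [-0.3, 0.2, -3.0]
grip_width: 0.0451
```

```bash
python3 - <<'E'
from plan import *
show()
im=grab_frame('scene')[:,:,::-1];cv2.imwrite('pics/o13.png',cv2.resize(im[170:290,210:370],None,fx=5,fy=5,interpolation=cv2.INTER_CUBIC))
E
```

```text
t 17.2 p [0.6565 0.0058 0.1483] a [ 0.0008 -0.0002 -1.    ] y [ 1.     -0.0001  0.0008] F [-0.3316  0.1957 -3.0436] M [-0.0462 -0.0749  0.0461] w 0.04505103350609458 q [ 0.2194  0.7167 -0.5033  1.5725  0.399   0.9554 -0.4127]
```

View pics/o13.png

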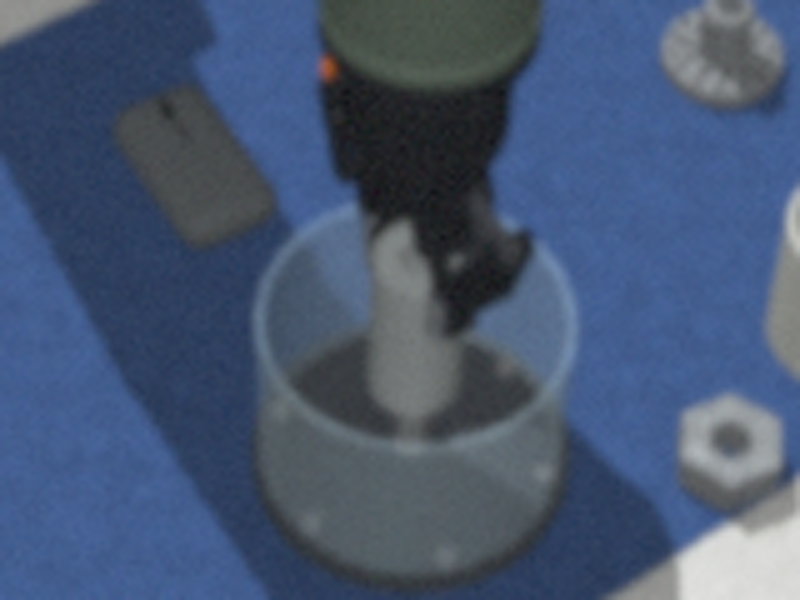

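Sleeve is going down around the post. Continue to near the floor (TCP ≈ 0.091).

Call:
jog_arm([
  [10, 0, 0, 0, 0, 0],
  [10, 0, 0, 0, 0, 0],
  [8, 0, 0, 0, 0, 0],
  [4, 0, 0, 0, 0, 0],
  [0, 0, 0, 0, 0, 0],
])

```text
clock: 17.75
position: [0.6556, 0.0057, 0.1112]
tool_rot: [-1.475, 1.569, -3.046]
force: [-0.3, -0.3, -2.1]
grip_width: 0.0451
```

Call:
jog_arm([
  [4, 0, 0, 0, 0, 0],
  [4, 0, 0, 0, 0, 0],
  [3, 0, 0, 0, 0, 0],
  [2, 0, 0, 0, 0, 0],
])

```text
clock: 18.15
position: [0.6561, 0.0057, 0.0982]
tool_rot: [-1.061, 1.57, -2.632]
force: [-0.5, 0.8, -1.0]
grip_width: 0.045
```

Call:
jog_arm([
  [1, 0, 0, 0, 0, 0],
])

```text
clock: 18.25
position: [0.6561, 0.0057, 0.097]
tool_rot: [-1.018, 1.57, -2.589]
force: [0.1, -0.2, -2.5]
grip_width: 0.0449
```

Call:
jog_arm([
  [1, 0, 0, 0, 0, 0],
])

```text
clock: 18.35
position: [0.6561, 0.0058, 0.0959]
tool_rot: [-1.188, 1.57, -2.759]
force: [-0.0, -0.3, -2.0]
grip_width: 0.0449
```

Call:
jog_arm([
  [1, 0, 0, 0, 0, 0],
  [1, 0, 0, 0, 0, 0],
])

```text
clock: 18.55
position: [0.6562, 0.0059, 0.094]
tool_rot: [-1.054, 1.571, -2.625]
force: [-0.3, 1.6, -2.4]
grip_width: 0.0453
```

Call:
jog_arm([
  [1, 0, 0, 0, 0, 0],
])

```text
clock: 18.65
position: [0.6562, 0.0058, 0.093]
tool_rot: [-0.508, 1.571, -2.079]
force: [-0.7, 0.1, -2.3]
grip_width: 0.0449
```

Call:
jog_arm([
  [0.8, 0, 0, 0, 0, 0],
])

```text
clock: 18.75
position: [0.6562, 0.0058, 0.0921]
tool_rot: [-0.544, 1.571, -2.115]
force: [-1.5, 0.5, -1.3]
grip_width: 0.0451
```

Call:
jog_arm([
  [0.8, 0, 0, 0, 0, 0],
])

```text
clock: 18.85
position: [0.6562, 0.0059, 0.0912]
tool_rot: [-0.614, 1.571, -2.185]
force: [-0.6, 0.5, -1.2]
grip_width: 0.0453
```

Call:
jog_arm([
  [0.6, 0, 0, 0, 0, 0],
])

```text
clock: 18.95
position: [0.6562, 0.0059, 0.0906]
tool_rot: [-0.491, 1.571, -2.061]
force: [-0.2, -0.9, -2.0]
grip_width: 0.0451
```

Call:
jog_arm([
  [0.6, 0, 0, 0, 0, 0],
])

```text
clock: 19.05
position: [0.6562, 0.0059, 0.09]
tool_rot: [0.217, 1.571, -1.354]
force: [-4.6, 1.0, 9.3]
grip_width: 0.0452
```

Touched floor. Release and withdraw.

Call:
jog_arm([
  [0, 0, 0, 0, 0, 0],
  [0, 0, 0, 0, 0, 0],
  [0, 0, 0, 0, 0, 0],
  [0, 0, 0, 0, 0, 0],
  [0, 0, 0, 0, 0, 0],
], gripper=0)

```text
clock: 19.55
position: [0.6568, 0.0059, 0.0905]
tool_rot: [1.517, 1.569, -0.054]
force: [-0.6, -0.1, -0.3]
grip_width: 0.0852
```

Call:
jog_arm([
  [-15, 0, 0, 0, 0, 0],
  [-30, 0, 0, 0, 0, 0],
  [-40, 0, 0, 0, 0, 0],
  [-30, 0, 0, 0, 0, 0],
])

```text
clock: 19.95
position: [0.6547, 0.0061, 0.2082]
tool_rot: [-1.649, 1.566, 3.064]
force: [0.6, -0.1, -0.5]
grip_width: 0.0852
```

```bash
python3 - <<'E'
from plan import *
show()
R=frame([0,0,-1],[1,0,0])
im=grab_frame('scene')[:,:,::-1];cv2.imwrite('pics/o14.png',cv2.resize(im[170:290,210:370],None,fx=5,fy=5,interpolation=cv2.INTER_CUBIC))
rows(np.array([.5355,.318,.2]),R,10)
E
```

```text
t 19.95 p [0.6547 0.0061 0.2082] a [-0.005   0.0004 -1.    ] y [ 1.      0.0009 -0.005 ] F [ 0.5699 -0.134  -0.521 ] M [-0.0343  0.0378  0.0083] w 0.08519014685493544 q [ 0.2345  0.6524 -0.5294  1.5243  0.356   1.0672 -0.3789]
[1.3, -12.1, -31.2, 0.0, -0.0, -0.0]
[1.3, -12.1, -31.2, 0.0, -0.0, -0.0]
[1.3, -12.1, -31.2, 0.0, -0.0, -0.0]
[1.3, -12.1, -31.2, 0.0, -0.0, -0.0]
[1.3, -12.1, -31.1, 0.0, -0.0, -0.0]
[1.3, -12.0, -31.2, 0.0, -0.0, -0.0]
[1.3, -12.1, -31.1, 0.0, -0.0, -0.0]
[1.4, -12.0, -31.2, 0.0, -0.0, -0.0]
[1.3, -12.1, -31.1, 0.0, -0.0, -0.0]
[1.4, -12.0, -31.2, 0.001, -0.001, -0.001]
end err mm [-0.0383 -0.0189  0.0468] tot rot [ 0.0007 -0.0007 -0.0006]
```

View pics/o14.png

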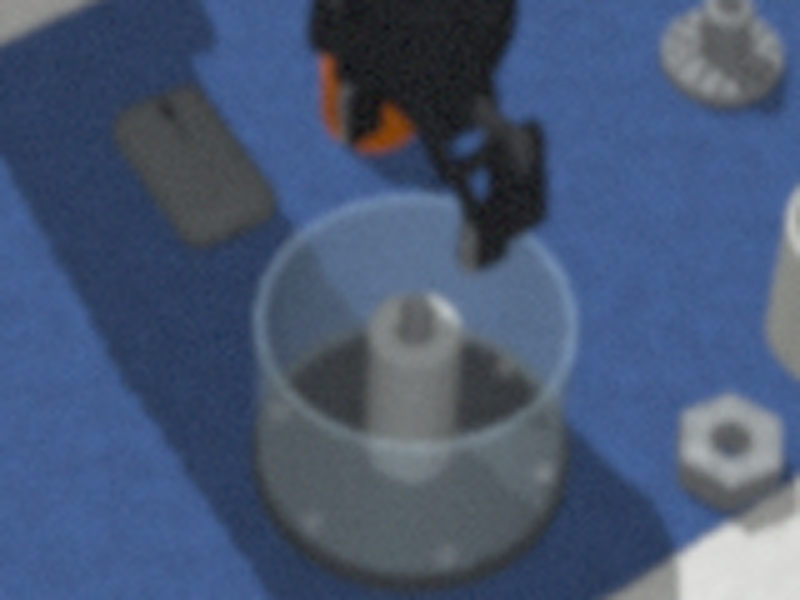

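Sleeve seated on the floor around the post (top at (415,320) in the crop). Move to the support.

Call:
jog_arm([
  [0, -12, -31, 0, 0, 0],
  [0, -12, -31, 0, 0, 0],
  [0, -12, -31, 0, 0, 0],
  [0, -12, -31, 0, 0, 0],
  [0, -12, -31, 0, 0, 0],
  [0, -12, -31, 0, 0, 0],
  [0, -12, -31, 0, 0, 0],
  [0, -12, -31, 0, 0, 0],
  [0, -12, -31, 0, 0, 0],
  [0, -6, -16, 0, 0, 0],
  [0, 0, 0, 0, 0, 0],
])

```text
clock: 21.1
position: [0.5395, 0.3126, 0.2262]
tool_rot: [1.82, 1.556, 0.247]
force: [0.3, 0.8, 0.9]
grip_width: 0.0853
```

```bash
python3 - <<'E'
from plan import *
show()
R=frame([0,0,-1],[1,0,0])
rows(np.array([.536,.318,.13]),R,4)
E
```

```text
t 21.1 p [0.5395 0.3126 0.2262] a [ 0.0139  0.0035 -0.9999] y [ 0.9999 -0.0017  0.0139] F [0.3012 0.8061 0.9094] M [-0.0569  0.0106 -0.0205] w 0.08528812260329512 q [-0.2427  0.5816 -0.5703  1.6119  0.359   1.0402 -0.9201]
[24.0, -1.2, -1.3, -0.0, -0.001, -0.003]
[24.0, -1.2, -1.3, -0.001, -0.001, -0.004]
[24.1, -1.0, -1.3, -0.0, -0.001, -0.003]
[24.0, -1.0, -1.3, -0.001, -0.001, -0.004]
end err mm [ 0.0028 -0.0468 -0.03  ] tot rot [-0.0017 -0.0035 -0.0139]
```

Call:
jog_arm([
  [24, -1, -1.3, 0, -0.001, -0.004],
  [24, -1, -1.3, 0, -0.001, -0.003],
  [24, -1, -1.3, 0, -0.001, -0.004],
  [14, -1, -1.3, 0, -0.001, -0.003],
  [0, 0, 0, 0, 0, 0],
])

```text
clock: 21.6
position: [0.5389, 0.316, 0.1415]
tool_rot: [1.603, 1.566, 0.029]
force: [-0.3, 0.0, -0.1]
grip_width: 0.0855
```

```bash
python3 - <<'E'
from plan import *
from fit import *
show()
R=frame([0,0,-1],[1,0,0])
rows(np.array([.536,.318,.085]),R,3)
k=5;ims=[]
for c in('scene','top'):
    im=grab_frame(c)[:,:,::-1];u=proj(c,[.536,.318,.06]).astype(int)
    o=u-[40,40];z_=cv2.resize(im[o[1]:o[1]+80,o[0]:o[0]+80],None,fx=k,fy=k,interpolation=cv2.INTER_CUBIC)
    for P in (ring(.035,0),ring(.035,.012),ring(.0125,.05)):
        q=(projn(c,P+[.5357,.318,0])-o+.5)*k-.5
        cv2.polylines(z_,[q.astype(np.int32)],True,(0,0,255),1)
    ims.append(z_)
cv2.imwrite('pics/o15.png',np.hstack(ims))
E
```

```text
t 21.6 p [0.5389 0.316  0.1415] a [ 0.0045  0.0001 -1.    ] y [ 1.     -0.0035  0.0045] F [-0.3493  0.0374 -0.1371] M [-0.0035  0.0053 -0.0167] w 0.08551251408105005 q [-0.2756  0.6839 -0.5302  1.6703  0.4238  0.9001 -0.9777]
[18.8, -1.0, -0.7, -0.001, -0.0, -0.002]
[18.8, -1.0, -0.6, -0.001, -0.0, -0.001]
[18.8, -1.0, -0.7, -0.001, -0.0, -0.002]
end err mm [-0.0378 -0.0242 -0.0478] tot rot [-0.0035 -0.0001 -0.0045]
```

View pics/o15.png

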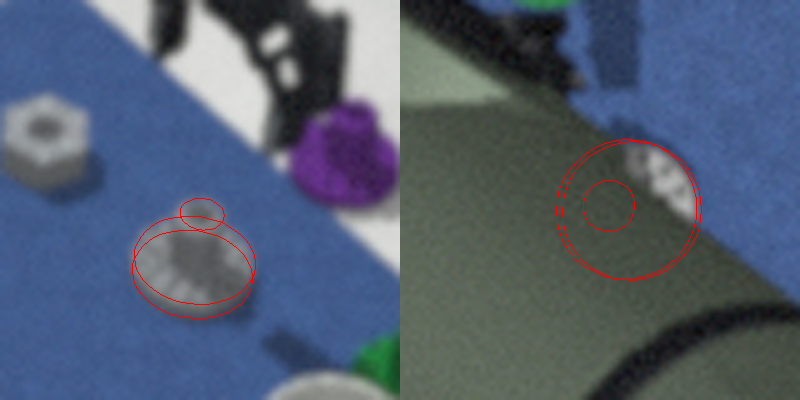

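Overlay fits the grey support (hub at ~(205,213) in the crop). Descend.

Call:
jog_arm([
  [18, -1, -0.7, -0.001, 0, -0.002],
  [18, -1, -0.7, -0.001, 0, -0.001],
  [12, -1, -0.6, -0.001, 0, -0.002],
  [0, 0, 0, 0, 0, 0],
])

```text
clock: 22.1
position: [0.5389, 0.3189, 0.0966]
tool_rot: [2.11, 1.563, 0.538]
force: [0.0, 0.0, 0.4]
grip_width: 0.0854
```

```bash
python3 - <<'E'
from plan import *
show()
R=frame([0,0,-1],[1,0,0])
rows(np.array([.536,.318,.031]),R,5)
E
```

```text
t 22.1 p [0.5389 0.3189 0.0966] a [ 0.0065  0.0038 -1.    ] y [ 1.     -0.0019  0.0064] F [0.0051 0.0053 0.431 ] M [ 0.0201 -0.0485 -0.041 ] w 0.08540328884251067 q [-0.2966  0.7418 -0.5032  1.6938  0.4638  0.8193 -1.0105]
[13.1, -0.7, 0.2, -0.0, -0.001, -0.001]
[13.1, -0.6, 0.2, -0.0, -0.001, -0.001]
[13.1, -0.6, 0.2, -0.001, -0.001, -0.001]
[13.1, -0.7, 0.2, -0.0, -0.0, -0.002]
[13.2, -0.6, 0.3, -0.001, -0.001, -0.001]
end err mm [0.0228 0.0444 0.0129] tot rot [-0.0019 -0.0039 -0.0064]
```

Call:
jog_arm([
  [13, -1, 0.2, 0, -0.001, -0.002],
  [13, -1, 0.2, 0, -0.001, -0.002],
  [12, -1, 0.2, 0, -0.001, -0.002],
  [10, -1, 0.2, 0, 0, -0.002],
  [4, 0, 0.3, 0, 0, 0],
  [0, 0, 0, 0, 0, 0],
  [0, 0, 0, 0, 0, 0],
])

```text
clock: 22.8
position: [0.5352, 0.3182, 0.0411]
tool_rot: [-2.216, 1.569, 2.494]
force: [0.2, 0.2, 0.9]
grip_width: 0.0854
```

```bash
python3 - <<'E'
from plan import *
show()
R=frame([0,0,-1],[1,0,0])
rows(np.array([.536,.318,.031]),R,2)
im=grab_frame('scene')[:,:,::-1];u=proj('scene',[.536,.318,.06]).astype(int);o=u-[40,40]
cv2.imwrite('pics/o16.png',cv2.resize(im[o[1]:o[1]+80,o[0]:o[0]+80],None,fx=5,fy=5,interpolation=cv2.INTER_CUBIC))
E
```

```text
t 22.8 p [0.5352 0.3182 0.0411] a [-0.0014  0.0011 -1.    ] y [ 1.     -0.0019 -0.0014] F [0.1857 0.2187 0.88  ] M [-0.0328 -0.0427  0.0163] w 0.08538829738507933 q [-0.3218  0.8173 -0.4661  1.7143  0.5087  0.7336 -1.0481]
[5.1, 0.4, 0.1, -0.001, -0.001, 0.001]
[5.0, 0.4, 0.1, -0.001, -0.0, 0.0]
end err mm [-0.035   0.0397 -0.0479] tot rot [-0.0019 -0.0011  0.0014]
```

View pics/o16.png

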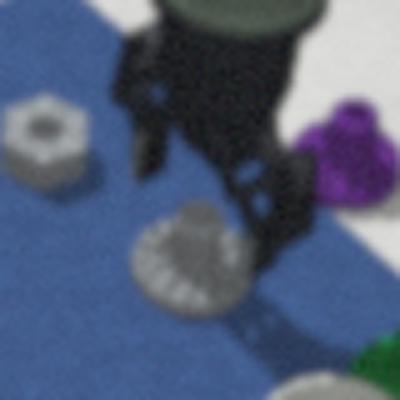

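Call:
jog_arm([
  [5, 0.4, 0, 0, 0, 0],
  [4, 0.4, 0, 0, 0, 0],
  [0, 0, 0, 0, 0, 0],
  [0, 0, 0, 0, 0, 0],
])

```text
clock: 23.25
position: [0.5368, 0.3184, 0.0325]
tool_rot: [3.053, 1.569, 1.48]
force: [-0.5, 0.4, 0.4]
grip_width: 0.0852
```

Call:
jog_arm([
  [0, 0, 0, 0, 0, 0],
  [0, 0, 0, 0, 0, 0],
  [0, 0, 0, 0, 0, 0],
  [0, 0, 0, 0, 0, 0],
  [0, 0, 0, 0, 0, 0],
  [0, 0, 0, 0, 0, 0],
  [0, 0, 0, 0, 0, 0],
  [0, 0, 0, 0, 0, 0],
], gripper=255, newtons=60)

```text
clock: 24.05
position: [0.5368, 0.3185, 0.0332]
tool_rot: [2.88, 1.569, 1.307]
force: [-0.5, 0.1, 2.0]
grip_width: 0.0286
```

```bash
python3 - <<'E'
from plan import *
show()
im=grab_frame('scene')[:,:,::-1];u=proj('scene',[.536,.318,.06]).astype(int);o=u-[40,40]
cv2.imwrite('pics/o17.png',cv2.resize(im[o[1]:o[1]+80,o[0]:o[0]+80],None,fx=5,fy=5,interpolation=cv2.INTER_CUBIC))
E
```

```text
t 24.05 p [0.5368 0.3185 0.0332] a [ 0.0005  0.002  -1.    ] y [ 1.     -0.0021  0.0005] F [-0.4817  0.0819  1.9568] M [-0.0852  0.2587 -0.0351] w 0.028590073278038596 q [-0.3257  0.8294 -0.4592  1.7135  0.5166  0.72   -1.0532]
```

View pics/o17.png

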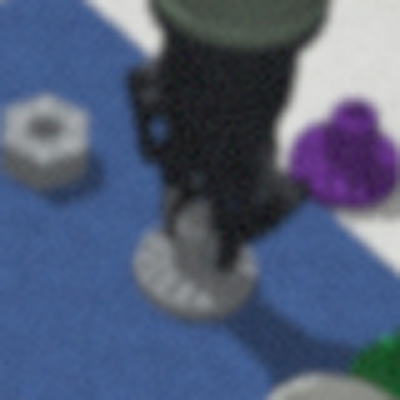

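Call:
jog_arm([
  [-10, 0, 0, 0, 0, 0],
  [-30, 0, 0, 0, 0, 0],
  [-40, 0, 0, 0, 0, 0],
  [-40, 0, 0, 0, 0, 0],
  [-30, 0, 0, 0, 0, 0],
])

```text
clock: 24.6
position: [0.5342, 0.317, 0.1857]
tool_rot: [-1.311, 1.563, -2.882]
force: [0.4, 0.3, -2.2]
grip_width: 0.0283
```

```bash
python3 - <<'E'
from plan import *
show()
R=frame([0,0,-1],[1,0,0])
rows(np.array([.6562,.0058,.2]),R,11)
im=grab_frame('scene')[:,:,::-1];cv2.imwrite('pics/s18.png',im)
E
```

```text
t 24.6 p [0.5342 0.317  0.1857] a [-0.0071 -0.0019 -1.    ] y [ 1.     -0.0007 -0.0071] F [ 0.3673  0.2694 -2.209 ] M [-0.0192 -0.014   0.0408] w 0.028335880107587846 q [-0.2588  0.6333 -0.5602  1.6373  0.3816  0.9896 -0.9466]
[-1.3, 11.1, 28.3, -0.0, 0.0, 0.001]
[-1.3, 11.1, 28.3, -0.0, 0.0, 0.001]
[-1.3, 11.1, 28.3, -0.0, 0.0, 0.001]
[-1.3, 11.1, 28.3, -0.0, 0.0, 0.001]
[-1.3, 11.1, 28.3, -0.0, 0.0, 0.0]
[-1.3, 11.1, 28.3, -0.0, 0.0, 0.001]
[-1.3, 11.1, 28.3, -0.0, 0.0, 0.0]
[-1.3, 11.1, 28.3, -0.0, 0.0, 0.001]
[-1.2, 11.1, 28.2, -0.0, 0.001, 0.0]
[-1.3, 11.1, 28.3, -0.0, 0.0, 0.001]
[-1.3, 11.1, 28.2, -0.001, 0.001, 0.0]
end err mm [ 0.0314 -0.0114 -0.0278] tot rot [-0.0007  0.0019  0.0071]
```

View pics/s18.png

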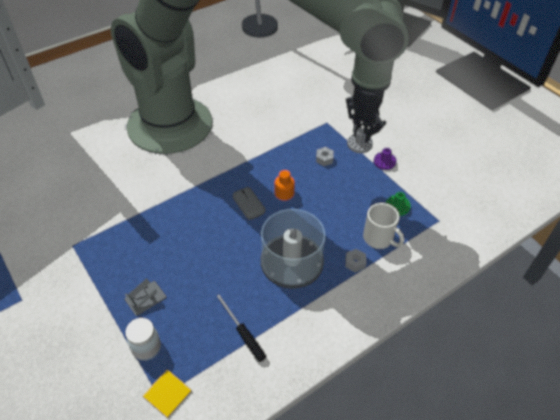

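Support is lifted (at (360,140)), bystanders unmoved. Carry it to the post.

Call:
jog_arm([
  [-2, 11, 28, 0, 0, 0.001],
  [-2, 11, 28, 0, 0, 0.001],
  [-2, 11, 28, 0, 0, 0.001],
  [-1, 11, 28, 0, 0, 0.001],
  [-1, 11, 28, 0, 0, 0],
  [-1, 11, 28, 0, 0, 0.001],
  [-1, 11, 28, 0, 0, 0],
  [-1, 11, 28, 0, 0, 0.001],
  [-1, 11, 28, 0, 0, 0],
  [-1, 10, 25, 0, 0, 0],
  [0, 3, 8, 0, 0, 0],
  [0, 0, 0, 0, 0, 0],
])

```text
clock: 25.85
position: [0.6507, 0.0229, 0.2105]
tool_rot: [1.969, 1.561, 0.401]
force: [-0.3, 0.9, -2.4]
grip_width: 0.0286
```

```bash
python3 - <<'E'
from plan import *
show()
R=frame([0,0,-1],[1,0,0])
rows(np.array([.6562,.0058,.185]),R,3)
E
```

```text
t 25.85 p [0.6507 0.0229 0.2105] a [ 0.0088  0.0037 -1.    ] y [1.     0.0024 0.0088] F [-0.3212  0.9497 -2.4428] M [ 0.0525  0.034  -0.0341] w 0.028583617473742877 q [ 0.2216  0.6396 -0.5428  1.5454  0.3618  1.0485 -0.4103]
[8.5, 1.8, 5.7, 0.001, -0.001, -0.003]
[8.5, 1.8, 5.7, 0.001, -0.001, -0.003]
[8.5, 1.8, 5.8, 0.0, -0.002, -0.003]
end err mm [-0.0411  0.0436 -0.0038] tot rot [ 0.0025 -0.0037 -0.0088]
```

Call:
jog_arm([
  [8, 1.8, 5.7, 0.001, -0.001, -0.003],
  [8, 1.8, 5.7, 0.001, -0.001, -0.003],
  [5, 1.5, 4, 0, -0.001, -0.002],
  [0, 0, 0, 0, 0, 0],
  [0, 0, 0, 0, 0, 0],
])

```text
clock: 26.35
position: [0.655, 0.0102, 0.1872]
tool_rot: [-2.455, 1.569, 2.262]
force: [-0.3, 0.3, -1.2]
grip_width: 0.0286
```

```bash
python3 - <<'E'
from plan import *
show()
R=frame([0,0,-1],[1,0,0])
rows(np.array([.6562,.0058,.182]),R,2)
E
```

```text
t 26.35 p [0.655  0.0102 0.1872] a [-0.0014  0.0017 -1.    ] y [ 1.      0.0046 -0.0014] F [-0.2525  0.3226 -1.1715] M [ 0.0289 -0.0269  0.0175] w 0.028593488183061237 q [ 0.2307  0.6747 -0.5315  1.5449  0.3767  1.0268 -0.3974]
[2.6, 0.6, 2.2, 0.002, -0.001, 0.001]
[2.6, 0.6, 2.2, 0.003, -0.001, 0.0]
end err mm [-0.0198  0.0073 -0.0243] tot rot [ 0.0046 -0.0017  0.0014]
```

Call:
jog_arm([
  [2, 0.6, 2.2, 0.002, -0.001, 0.001],
  [2, 0.5, 2, 0.002, 0, 0],
  [0, 0, 0, 0, 0, 0],
  [0, 0, 0, 0, 0, 0],
])

```text
clock: 26.75
position: [0.6563, 0.0066, 0.1833]
tool_rot: [2.842, 1.57, 1.273]
force: [-0.2, 0.1, -1.7]
grip_width: 0.0283
```

```bash
python3 - <<'E'
from plan import *
from fit import *
show()
p,R0=tool()
R=frame([0,0,-1],[1,0,0])
rows(np.array([.6562,.0058,.18]),R,1)
b=p-[0,0,.0332];k=7
for c in ['scene']:
    im=grab_frame(c)[:,:,::-1];u=proj(c,b).astype(int)
    o=u-[40,40];z_=cv2.resize(im[o[1]:o[1]+80,o[0]:o[0]+80],None,fx=k,fy=k,interpolation=cv2.INTER_CUBIC)
    for P in (ring(.035,0)+b,ring(.035,.012)+b,ring(.078,.12)+[.6557,.0056,0]):
        q=(projn(c,P)-o+.5)*k-.5
        cv2.polylines(z_,[q.astype(np.int32)],True,(0,0,255),1)
    cv2.imwrite('pics/o19.png',z_)
E
```

```text
t 26.75 p [0.6563 0.0066 0.1833] a [ 0.0003  0.001  -1.    ] y [1.     0.0013 0.0003] F [-0.1999  0.137  -1.6821] M [-0.0159 -0.0136 -0.0313] w 0.028271810155178278 q [ 0.2336  0.6796 -0.5282  1.5462  0.38    1.0192 -0.3974]
[3.3, -0.1, 0.8, 0.001, -0.001, -0.0]
end err mm [ 0.0445  0.0242 -0.0331] tot rot [ 0.0013 -0.001  -0.0003]
```

View pics/o19.png

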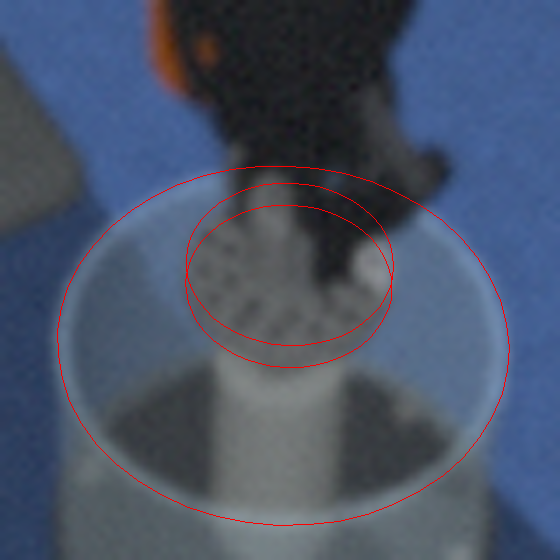

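Flange overlay fits. Lower onto the post.

Call:
jog_arm([
  [4, 0, 0.8, 0.001, -0.001, 0],
  [4, 0, 0, 0, 0, 0],
  [3, 0, 0, 0, 0, 0],
])

```text
clock: 27.1
position: [0.6564, 0.0058, 0.172]
tool_rot: [1.489, 1.57, -0.082]
force: [0.5, -0.0, -2.1]
grip_width: 0.0283
```

Call:
jog_arm([
  [2.5, 0, 0, 0, 0, 0],
  [2, 0, 0, 0, 0, 0],
])

```text
clock: 27.3
position: [0.6563, 0.0058, 0.1667]
tool_rot: [1.379, 1.57, -0.191]
force: [-0.4, 0.4, -2.5]
grip_width: 0.029
```

Call:
jog_arm([
  [2, 0, 0, 0, 0, 0],
  [2, 0, 0, 0, 0, 0],
])

```text
clock: 27.5
position: [0.6563, 0.0059, 0.1623]
tool_rot: [1.423, 1.57, -0.147]
force: [0.4, -0.1, -2.7]
grip_width: 0.0284
```

Call:
jog_arm([
  [2, 0, 0, 0, 0, 0],
  [2, 0, 0, 0, 0, 0],
])

```text
clock: 27.7
position: [0.6563, 0.0058, 0.158]
tool_rot: [1.313, 1.57, -0.258]
force: [-1.0, -0.7, -1.6]
grip_width: 0.0288
```

Past the taper freely. Seat expected at TCP ≈ 0.145.

Call:
jog_arm([
  [2.5, 0, 0, 0, 0, 0],
  [2.5, 0, 0, 0, 0, 0],
  [1.5, 0, 0, 0, 0, 0],
])

```text
clock: 28.0
position: [0.6562, 0.0059, 0.1508]
tool_rot: [1.568, 1.57, -0.002]
force: [-0.1, 0.1, -2.7]
grip_width: 0.0287
```

Call:
jog_arm([
  [1.2, 0, 0, 0, 0, 0],
  [1, 0, 0, 0, 0, 0],
])

```text
clock: 28.2
position: [0.6562, 0.0059, 0.1483]
tool_rot: [1.424, 1.57, -0.147]
force: [-0.5, -0.0, -3.2]
grip_width: 0.0284
```

Call:
jog_arm([
  [0.8, 0, 0, 0, 0, 0],
])

```text
clock: 28.3
position: [0.6562, 0.0059, 0.1475]
tool_rot: [1.628, 1.57, 0.058]
force: [-0.3, 0.4, -1.2]
grip_width: 0.0287
```

Call:
jog_arm([
  [0.8, 0, 0, 0, 0, 0],
])

```text
clock: 28.4
position: [0.6562, 0.0059, 0.1466]
tool_rot: [1.425, 1.57, -0.146]
force: [1.0, 0.2, -1.9]
grip_width: 0.0288
```

Call:
jog_arm([
  [0.7, 0, 0, 0, 0, 0],
])

```text
clock: 28.5
position: [0.6562, 0.0059, 0.1459]
tool_rot: [1.69, 1.57, 0.119]
force: [-0.3, -0.9, -2.8]
grip_width: 0.0285
```

Call:
jog_arm([
  [0.6, 0, 0, 0, 0, 0],
])

```text
clock: 28.6
position: [0.6562, 0.006, 0.1453]
tool_rot: [1.594, 1.57, 0.024]
force: [0.6, -0.0, -2.2]
grip_width: 0.0283
```

Call:
jog_arm([
  [0.6, 0, 0, 0, 0, 0],
])

```text
clock: 28.7
position: [0.6564, 0.0059, 0.1451]
tool_rot: [1.454, 1.57, -0.116]
force: [-3.4, -0.8, 11.3]
grip_width: 0.0284
```

Seated at the expected height. Open and withdraw.

Call:
jog_arm([
  [0, 0, 0, 0, 0, 0],
  [0, 0, 0, 0, 0, 0],
  [0, 0, 0, 0, 0, 0],
  [0, 0, 0, 0, 0, 0],
  [0, 0, 0, 0, 0, 0],
  [0, 0, 0, 0, 0, 0],
], gripper=0)

```text
clock: 29.3
position: [0.657, 0.006, 0.1457]
tool_rot: [1.577, 1.568, 0.007]
force: [0.6, -0.3, 0.7]
grip_width: 0.0849
```

Call:
jog_arm([
  [-10, 0, 0, 0, 0, 0],
  [-25, 0, 0, 0, 0, 0],
  [-35, 0, 0, 0, 0, 0],
  [0, 0, 0, 0, 0, 0],
])

```text
clock: 29.7
position: [0.6566, 0.0063, 0.2195]
tool_rot: [1.952, 1.569, 0.382]
force: [-0.3, 0.3, 0.4]
grip_width: 0.0856
```

```bash
python3 - <<'E'
from plan import *
from fit import *
show()
R=frame([0,0,-1],[1,0,0])
rows(np.array([.4497,.1283,.2]),R,8)
c='scene';b=np.array([.6562,.0058,.112]);k=6
im=grab_frame(c)[:,:,::-1];u=proj(c,b).astype(int)
o=u-[45,45];z_=cv2.resize(im[o[1]:o[1]+90,o[0]:o[0]+90],None,fx=k,fy=k,interpolation=cv2.INTER_CUBIC)
for P in (ring(.035,0)+b,ring(.035,.012)+b,ring(.0125,.05)+b):
    q=(projn(c,P)-o+.5)*k-.5
    cv2.polylines(z_,[q.astype(np.int32)],True,(0,0,255),1)
cv2.imwrite('pics/o20.png',z_)
E
```

```text
t 29.7 p [0.6566 0.0063 0.2195] a [ 0.0014  0.0006 -1.    ] y [1.     0.0006 0.0014] F [-0.3255  0.2676  0.4006] M [-0.0015  0.008   0.0315] w 0.08556911133664578 q [ 0.2414  0.6425 -0.5415  1.5137  0.3568  1.0835 -0.3791]
[2.4, -25.9, -15.3, 0.0, -0.0, -0.0]
[2.4, -25.8, -15.3, 0.0, -0.0, -0.0]
[2.4, -25.9, -15.3, 0.0, -0.0, -0.0]
[2.4, -25.8, -15.3, 0.0, -0.0, -0.0]
[2.4, -25.9, -15.2, 0.0, -0.0, -0.0]
[2.4, -25.8, -15.3, 0.0, -0.0, -0.0]
[2.4, -25.9, -15.2, 0.0, -0.0, -0.001]
[2.5, -25.8, -15.3, 0.001, -0.001, -0.0]
end err mm [-0.0266 -0.0475  0.0063] tot rot [ 0.0006 -0.0006 -0.0014]
```

View pics/o20.png

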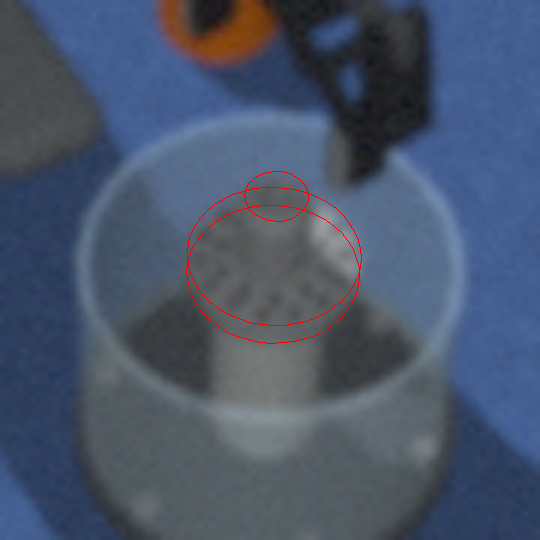

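Support seated, hub up, overlay matches. Now to the cap.

Call:
jog_arm([
  [0, -26, -15, 0, 0, 0],
  [0, -26, -15, 0, 0, 0],
  [0, -26, -15, 0, 0, 0],
  [0, -26, -15, 0, 0, 0],
  [0, -26, -15, 0, 0, 0],
  [0, -26, -15, 0, 0, 0],
  [0, -24, -15, 0, 0, 0],
  [0, -12, -8, 0, 0, 0],
  [0, 0, 0, 0, 0, 0],
])

```text
clock: 30.65
position: [0.4551, 0.1214, 0.2163]
tool_rot: [-1.056, 1.568, -2.628]
force: [0.7, -0.2, 0.3]
grip_width: 0.0857
```

```bash
python3 - <<'E'
from plan import *
show()
R=frame([0,0,-1],[1,0,0])
rows(np.array([.4503,.1283,.13]),R,4)
E
```

```text
t 30.65 p [0.4551 0.1214 0.2163] a [-0.0024 -0.0014 -1.    ] y [ 1.     -0.0009 -0.0024] F [ 0.7047 -0.1731  0.2825] M [0.044  0.0452 0.0064] w 0.08572804462143263 q [ 0.1195  0.37   -0.6337  1.9944  0.2847  0.8675 -0.6696]
[21.6, -1.2, -1.8, -0.0, 0.0, 0.001]
[21.6, -1.2, -1.7, -0.0, 0.0, 0.0]
[21.5, -1.2, -1.8, -0.0, 0.001, 0.001]
[21.6, -1.1, -1.7, -0.001, 0.0, 0.0]
end err mm [-0.0219  0.0026  0.0017] tot rot [-0.0009  0.0014  0.0024]
```

Call:
jog_arm([
  [21, -1.2, -1.8, 0, 0, 0.001],
  [21, -1.2, -1.7, 0, 0, 0],
  [20, -1.2, -1.7, 0, 0, 0.001],
  [12, -1, -1.5, 0, 0, 0],
  [0, 0, 0, 0, 0, 0],
])

```text
clock: 31.15
position: [0.4548, 0.1262, 0.14]
tool_rot: [1.042, 1.568, -0.533]
force: [-0.1, 0.7, 0.7]
grip_width: 0.0854
```

```bash
python3 - <<'E'
from plan import *
from fit import *
show()
R=frame([0,0,-1],[1,0,0])
rows(np.array([.4503,.1283,.075]),R,6)
c='scene';b=np.array([.4497,.1283,0]);k=6
im=grab_frame(c)[:,:,::-1];u=proj(c,b+[0,0,.06]).astype(int)
o=u-[45,45];z_=cv2.resize(im[o[1]:o[1]+90,o[0]:o[0]+90],None,fx=k,fy=k,interpolation=cv2.INTER_CUBIC)
for P in (ring(.029,0)+b,ring(.016,.078)+b):
    q=(projn(c,P)-o+.5)*k-.5
    cv2.polylines(z_,[q.astype(np.int32)],True,(0,0,255),1)
cv2.imwrite('pics/o21.png',z_)
E
```

```text
t 31.15 p [0.4548 0.1262 0.14  ] a [ 0.0026 -0.0015 -1.    ] y [ 1.     -0.004   0.0026] F [-0.0741  0.672   0.7194] M [ 0.039  -0.0242 -0.049 ] w 0.08539006119272899 q [ 0.0423  0.4857 -0.5674  2.0658  0.4058  0.6967 -0.7928]
[10.8, -0.8, -0.4, -0.001, 0.0, -0.0]
[10.8, -0.8, -0.4, -0.001, 0.0, -0.001]
[10.8, -0.7, -0.3, -0.001, 0.0, -0.0]
[10.9, -0.8, -0.4, -0.0, 0.001, -0.001]
[10.8, -0.7, -0.3, -0.001, 0.0, -0.0]
[10.9, -0.8, -0.3, -0.0, 0.001, -0.001]
end err mm [0.0391 0.0485 0.0028] tot rot [-0.004   0.0015 -0.0026]
```

View pics/o21.png

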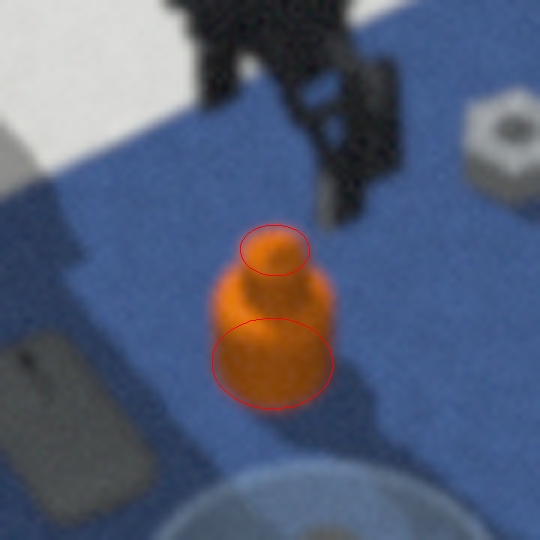

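Call:
jog_arm([
  [12, -1.2, -0.4, -0.001, 0, 0],
  [12, -1.2, -0.4, -0.001, 0, -0.001],
  [12, -1.2, -0.3, -0.001, 0, 0],
  [12, -1, -0.4, 0, 0, -0.001],
  [8, -0.7, -0.3, -0.001, 0, 0],
  [4, 0, 0, 0, 0, 0],
  [0, 0, 0, 0, 0, 0],
  [0, 0, 0, 0, 0, 0],
])

```text
clock: 32.0
position: [0.451, 0.128, 0.077]
tool_rot: [1.203, 1.567, -0.368]
force: [0.9, 0.3, 0.5]
grip_width: 0.0853
```

```bash
python3 - <<'E'
from plan import *
show()
R=frame([0,0,-1],[1,0,0])
rows(np.array([.4503,.1285,.0655]),R,2)
E
```

```text
t 32.0 p [0.451 0.128 0.077] a [ 0.0031 -0.0012 -1.    ] y [ 1.     -0.0005  0.0031] F [0.8936 0.3102 0.4718] M [ 0.0196  0.0134 -0.0457] w 0.08533440058796692 q [-0.0338  0.5884 -0.484   2.1117  0.5175  0.5548 -0.8965]
[5.8, -0.4, -0.3, -0.0, 0.001, -0.002]
[5.7, -0.3, -0.2, -0.0, 0.0, -0.001]
end err mm [-0.0358  0.0426 -0.0031] tot rot [-0.0005  0.0012 -0.0031]
```

Call:
jog_arm([
  [5, -0.4, -0.3, 0, 0.001, -0.002],
  [5, -0.3, -0.2, 0, 0, -0.001],
  [0, 0, 0, 0, 0, 0],
  [0, 0, 0, 0, 0, 0],
])

```text
clock: 32.4
position: [0.4509, 0.1285, 0.0669]
tool_rot: [1.794, 1.569, 0.222]
force: [0.4, -0.7, 0.7]
grip_width: 0.0854
```

Call:
jog_arm([
  [0, 0, 0, 0, 0, 0],
  [0, 0, 0, 0, 0, 0],
  [0, 0, 0, 0, 0, 0],
  [0, 0, 0, 0, 0, 0],
  [0, 0, 0, 0, 0, 0],
  [0, 0, 0, 0, 0, 0],
  [0, 0, 0, 0, 0, 0],
  [0, 0, 0, 0, 0, 0],
], gripper=255, newtons=60)

```text
clock: 33.2
position: [0.4511, 0.1285, 0.0675]
tool_rot: [1.704, 1.569, 0.132]
force: [-0.8, 0.5, -0.0]
grip_width: 0.03
```

```bash
python3 - <<'E'
from plan import *
show()
im=grab_frame('scene')[:,:,::-1];u=proj('scene',[.45,.128,.06]).astype(int);o=u-[40,40]
cv2.imwrite('pics/o22.png',cv2.resize(im[o[1]:o[1]+80,o[0]:o[0]+80],None,fx=5,fy=5,interpolation=cv2.INTER_CUBIC))
E
```

```text
t 33.2 p [0.4511 0.1285 0.0675] a [ 0.0021  0.0003 -1.    ] y [ 1.     -0.001   0.0021] F [-0.8026  0.4683 -0.0003] M [ 0.0224 -0.0288 -0.0089] w 0.03001176383530055 q [-0.0448  0.6059 -0.4703  2.1148  0.5326  0.5344 -0.9105]
```

View pics/o22.png

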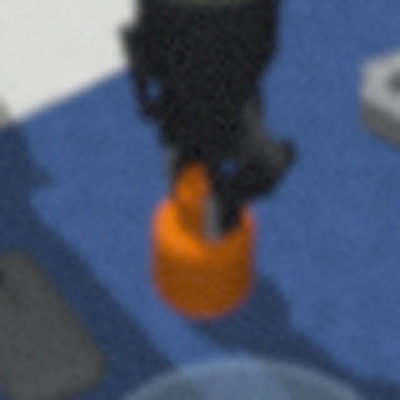

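Cap gripped on the knob. Lift to TCP 0.26.

Call:
jog_arm([
  [-10, 0, 0, 0, 0, 0],
  [-30, 0, 0, 0, 0, 0],
  [-40, 0, 0, 0, 0, 0],
  [-40, 0, 0, 0, 0, 0],
  [-40, 0, 0, 0, 0, 0],
  [-20, 0, 0, 0, 0, 0],
  [0, 0, 0, 0, 0, 0],
])

```text
clock: 33.95
position: [0.4484, 0.1292, 0.2574]
tool_rot: [-2.002, 1.569, 2.713]
force: [0.3, 0.7, -2.4]
grip_width: 0.0303
```

```bash
python3 - <<'E'
from plan import *
show()
R=frame([0,0,-1],[1,0,0])
rows(np.array([.6562,.0058,.26]),R,9)
E
```

```text
t 33.95 p [0.4484 0.1292 0.2574] a [-0.0015  0.0007 -1.    ] y [ 1.      0.0023 -0.0015] F [ 0.2556  0.7236 -2.3813] M [-0.0174  0.0044  0.008 ] w 0.030337438320499087 q [ 0.1452  0.3092 -0.6746  1.9568  0.2334  0.9544 -0.6403]
[-0.3, 23.1, 13.8, 0.0, -0.0, 0.0]
[-0.3, 23.0, 13.8, 0.0, -0.0, 0.0]
[-0.3, 23.1, 13.8, 0.0, -0.0, 0.0]
[-0.3, 23.0, 13.8, 0.0, -0.0, 0.0]
[-0.4, 23.1, 13.7, 0.0, -0.0, 0.0]
[-0.3, 23.0, 13.8, 0.001, -0.0, 0.0]
[-0.4, 23.1, 13.7, 0.0, -0.0, 0.0]
[-0.3, 23.1, 13.7, 0.001, -0.0, 0.001]
[-0.3, 23.0, 13.7, 0.0, -0.001, 0.0]
end err mm [ 0.0371 -0.0224  0.0447] tot rot [ 0.0023 -0.0007  0.0015]
```

Call:
jog_arm([
  [-1, 23, 14, 0, 0, 0],
  [-1, 23, 14, 0, 0, 0],
  [-1, 23, 14, 0, 0, 0],
  [0, 23, 14, 0, 0, 0],
  [0, 23, 14, 0, 0, 0],
  [0, 23, 14, 0, 0, 0],
  [0, 22, 13, 0, 0, 0],
  [0, 14, 8, 0, 0, 0],
  [0, 6, 4, 0, 0, 0],
  [0, 0, 0, 0, 0, 0],
  [0, 0, 0, 0, 0, 0],
])

```text
clock: 35.05
position: [0.63, 0.017, 0.2539]
tool_rot: [-1.541, 1.559, -3.105]
force: [-0.2, 0.0, -1.2]
grip_width: 0.0298
```

```bash
python3 - <<'E'
from plan import *
show()
R=frame([0,0,-1],[1,0,0])
rows(np.array([.6562,.0058,.245]),R,3)
E
```

```text
t 35.05 p [0.63   0.017  0.2539] a [-0.0118 -0.0004 -0.9999] y [ 0.9999  0.007  -0.0118] F [-0.1701  0.0018 -1.2152] M [ 0.0929 -0.0367  0.0244] w 0.029765971739448675 q [ 0.2509  0.5768 -0.5704  1.541   0.3285  1.1331 -0.3825]
[2.9, 8.8, 3.8, 0.002, 0.0, 0.004]
[2.9, 8.7, 3.8, 0.003, 0.0, 0.004]
[2.9, 8.8, 3.7, 0.002, 0.0, 0.004]
end err mm [-0.0421 -0.0338  0.0124] tot rot [0.0071 0.0004 0.0118]
```

Call:
jog_arm([
  [2, 8.8, 3.8, 0.002, 0, 0.004],
  [2, 8.7, 3.8, 0.003, 0, 0.004],
  [1, 6, 2.5, 0.002, 0, 0.004],
  [0, 0, 0, 0, 0, 0],
  [0, 0, 0, 0, 0, 0],
])

```text
clock: 35.55
position: [0.6544, 0.0076, 0.2486]
tool_rot: [1.261, 1.569, -0.309]
force: [-0.9, -0.4, -1.6]
grip_width: 0.0298
```

```bash
python3 - <<'E'
from plan import *
show()
R=frame([0,0,-1],[1,0,0])
rows(np.array([.6562,.0058,.245]),R,2)
E
```

```text
t 35.55 p [0.6544 0.0076 0.2486] a [ 0.0015 -0.0005 -1.    ] y [1.     0.0013 0.0015] F [-0.8874 -0.448  -1.5527] M [-0.0487  0.0041  0.0134] w 0.02982569264931595 q [ 0.2491  0.613  -0.5581  1.4893  0.3435  1.1363 -0.3708]
[1.8, 0.9, 0.9, 0.001, 0.0, -0.001]
[1.8, 0.9, 0.9, 0.0, 0.0, -0.001]
end err mm [-0.0252  0.039  -0.0449] tot rot [ 0.0013  0.0005 -0.0015]
```

Call:
jog_arm([
  [2, 0.9, 0.9, 0.001, 0, -0.001],
  [2, 0.8, 0.8, 0, 0, -0.001],
  [0, 0, 0, 0, 0, 0],
  [0, 0, 0, 0, 0, 0],
])

```text
clock: 35.95
position: [0.6559, 0.006, 0.2444]
tool_rot: [-1.025, 1.57, -2.595]
force: [0.1, -0.2, -2.2]
grip_width: 0.0301
```

```bash
python3 - <<'E'
from plan import *
from fit import *
show()
p,_=tool()
R=frame([0,0,-1],[1,0,0])
rows(np.array([.6562,.0058,.24]),R,1)
c='scene';k=6;b=p-[0,0,.0675];s=np.array([.6562,.0058,.112])
im=grab_frame(c)[:,:,::-1];u=proj(c,b).astype(int)
o=u-[45,45];z_=cv2.resize(im[o[1]:o[1]+90,o[0]:o[0]+90],None,fx=k,fy=k,interpolation=cv2.INTER_CUBIC)
for P in (ring(.029,0)+b,ring(.029,.044)+b,ring(.035,.012)+s):
    q=(projn(c,P)-o+.5)*k-.5
    cv2.polylines(z_,[q.astype(np.int32)],True,(0,255,0),1)
cv2.imwrite('pics/o23.png',z_)
E
```

```text
t 35.95 p [0.6559 0.006  0.2444] a [-0.0008 -0.0005 -1.    ] y [ 1.      0.0006 -0.0008] F [ 0.1492 -0.2072 -2.1509] M [0.0066 0.006  0.0473] w 0.03011894738877342 q [ 0.2493  0.6203 -0.556   1.4875  0.3458  1.1335 -0.3699]
[4.4, 0.3, 0.2, 0.001, 0.0, 0.001]
end err mm [ 0.0075  0.0291 -0.0205] tot rot [0.0006 0.0005 0.0008]
```

View pics/o23.png

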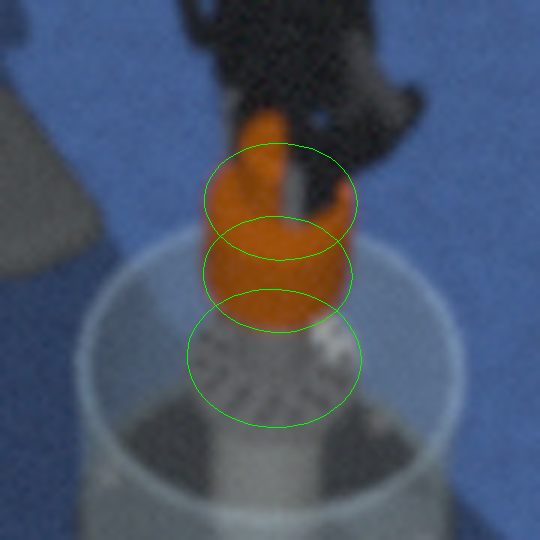

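Cap aligned over the hub. Lower: hub top at TCP 0.2295, seat at 0.1915.

Call:
jog_arm([
  [4, 0.3, 0.2, 0, 0, 0.001],
  [3, 0, 0, 0, 0, 0],
  [2.5, 0, 0, 0, 0, 0],
])

```text
clock: 36.3
position: [0.6563, 0.0058, 0.2345]
tool_rot: [1.031, 1.57, -0.539]
force: [0.3, 0.3, -1.5]
grip_width: 0.0298
```

Call:
jog_arm([
  [2, 0, 0, 0, 0, 0],
  [2, 0, 0, 0, 0, 0],
])

```text
clock: 36.5
position: [0.6562, 0.0058, 0.2299]
tool_rot: [0.753, 1.57, -0.817]
force: [-0.1, 0.1, -1.5]
grip_width: 0.0298
```

Call:
jog_arm([
  [2, 0, 0, 0, 0, 0],
  [2, 0, 0, 0, 0, 0],
])

```text
clock: 36.7
position: [0.6561, 0.0059, 0.2255]
tool_rot: [0.708, 1.57, -0.862]
force: [-0.2, 0.6, -1.5]
grip_width: 0.03
```

Call:
jog_arm([
  [2, 0, 0, 0, 0, 0],
  [2, 0, 0, 0, 0, 0],
])

```text
clock: 36.9
position: [0.6562, 0.0058, 0.2212]
tool_rot: [0.802, 1.57, -0.768]
force: [-1.0, -1.1, -1.4]
grip_width: 0.03
```

Past the hub's taper without contact.

Call:
jog_arm([
  [4, 0, 0, 0, 0, 0],
  [5, 0, 0, 0, 0, 0],
  [4, 0, 0, 0, 0, 0],
])

```text
clock: 37.2
position: [0.6563, 0.0059, 0.2073]
tool_rot: [1.046, 1.57, -0.524]
force: [0.0, 0.1, -1.4]
grip_width: 0.0301
```

Call:
jog_arm([
  [4, 0, 0, 0, 0, 0],
  [3, 0, 0, 0, 0, 0],
  [2, 0, 0, 0, 0, 0],
])

```text
clock: 37.5
position: [0.656, 0.0058, 0.1969]
tool_rot: [-0.025, 1.57, -1.596]
force: [0.6, 0.1, -1.3]
grip_width: 0.03
```

Call:
jog_arm([
  [1, 0, 0, 0, 0, 0],
])

```text
clock: 37.6
position: [0.656, 0.0058, 0.1956]
tool_rot: [-0.402, 1.57, -1.972]
force: [0.4, 0.8, -1.6]
grip_width: 0.0301
```

Call:
jog_arm([
  [1, 0, 0, 0, 0, 0],
  [0.8, 0, 0, 0, 0, 0],
])

```text
clock: 37.8
position: [0.6561, 0.0058, 0.1938]
tool_rot: [0.1, 1.57, -1.47]
force: [-0.0, -0.4, -2.1]
grip_width: 0.0296
```

Call:
jog_arm([
  [0.7, 0, 0, 0, 0, 0],
])

```text
clock: 37.9
position: [0.6561, 0.0058, 0.1931]
tool_rot: [0.309, 1.57, -1.261]
force: [0.4, 0.3, -1.0]
grip_width: 0.03
```

Call:
jog_arm([
  [0.7, 0, 0, 0, 0, 0],
])

```text
clock: 38.0
position: [0.6562, 0.0059, 0.1925]
tool_rot: [0.656, 1.57, -0.914]
force: [0.1, -0.4, -0.9]
grip_width: 0.0299
```

Call:
jog_arm([
  [0.6, 0, 0, 0, 0, 0],
])

```text
clock: 38.1
position: [0.6562, 0.0058, 0.1919]
tool_rot: [0.701, 1.57, -0.869]
force: [-0.0, -0.1, -2.2]
grip_width: 0.0297
```

Call:
jog_arm([
  [0.6, 0, 0, 0, 0, 0],
])

```text
clock: 38.2
position: [0.6563, 0.0058, 0.1915]
tool_rot: [1.056, 1.57, -0.514]
force: [-1.6, -0.2, 5.8]
grip_width: 0.0298
```

Call:
jog_arm([
  [0.5, 0, 0, 0, 0, 0],
])

```text
clock: 38.3
position: [0.6564, 0.0059, 0.1914]
tool_rot: [1.133, 1.57, -0.437]
force: [-2.9, 0.4, 9.4]
grip_width: 0.03
```

Cap is home at the expected height. Release and withdraw.

Call:
jog_arm([
  [0, 0, 0, 0, 0, 0],
  [0, 0, 0, 0, 0, 0],
  [0, 0, 0, 0, 0, 0],
  [0, 0, 0, 0, 0, 0],
  [0, 0, 0, 0, 0, 0],
  [0, 0, 0, 0, 0, 0],
], gripper=0)

```text
clock: 38.9
position: [0.6567, 0.0059, 0.1917]
tool_rot: [1.355, 1.569, -0.215]
force: [0.2, 0.3, -0.5]
grip_width: 0.0853
```

Call:
jog_arm([
  [-10, 0, 0, 0, 0, 0],
  [-25, 0, 0, 0, 0, 0],
  [-35, 0, 0, 0, 0, 0],
  [-35, 0, 0, 0, 0, 0],
  [0, -30, 0, 0, 0, 0],
  [0, -40, 0, 0, 0, 0],
  [0, -40, 0, 0, 0, 0],
  [0, -30, 0, 0, 0, 0],
  [0, 0, 0, 0, 0, 0],
  [0, 0, 0, 0, 0, 0],
])

```text
clock: 39.9
position: [0.5117, 0.0069, 0.3067]
tool_rot: [1.437, 1.564, -0.132]
force: [1.0, 0.1, 0.0]
grip_width: 0.0852
```

```bash
python3 - <<'E'
from plan import *
from fit import *
show()
k=4;ims=[];b=np.array([.6562,.0058,.124])
for c in('scene','top'):
    im=grab_frame(c)[:,:,::-1];cv2.imwrite(f'pics/{c}24.png',im);u=proj(c,b+[0,0,.02]).astype(int)
    o=u-[50,50];z_=cv2.resize(im[o[1]:o[1]+100,o[0]:o[0]+100],None,fx=k,fy=k,interpolation=cv2.INTER_CUBIC)
    for P in (ring(.029,0)+b,ring(.016,.078)+b):
        q=(projn(c,P)-o+.5)*k-.5
        cv2.polylines(z_,[q.astype(np.int32)],True,(0,255,0),1)
    ims.append(z_)
cv2.imwrite('pics/o24.png',np.hstack(ims))
E
```

```text
t 39.9 p [0.5117 0.0069 0.3067] a [ 0.0069 -0.0009 -1.    ] y [1.     0.0012 0.0069] F [0.9503 0.1032 0.0366] M [ 0.0478 -0.0393  0.0289] w 0.0852425038249348 q [ 0.3702  0.32   -0.6335  1.7945  0.2146  1.0891 -0.3368]
```

View pics/o24.png

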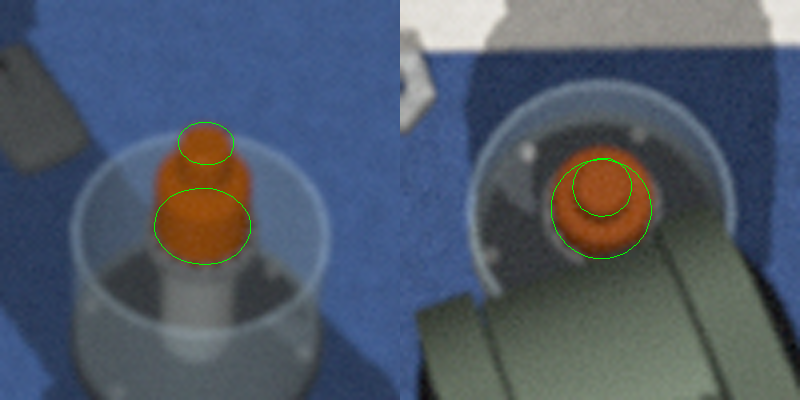

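View pics/scene24.png

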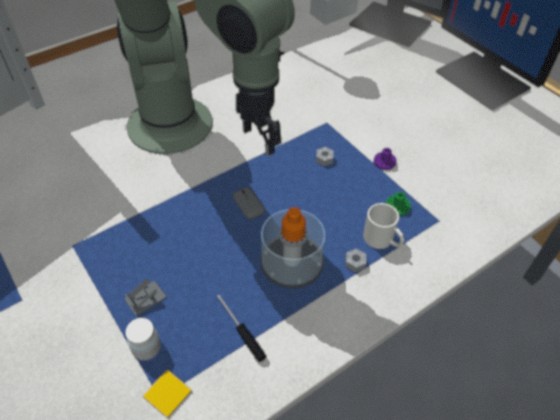

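The cap sits on the support, knob up, at (293,223), and the overlay matches in both views. The bystanders are where they were and the arm is clear, so I'm handing in.

```bash
python3 - <<'E'
from workcell import bot,observe
print(bot.job_done(),observe()['clock'])
E
```

```text
the job is handed in; nothing more can be done
the job is handed in; nothing more can be done
```

The filter is rebuilt and the job is handed in, with about 40 of the 72 seconds used; the hand-in gave no verdict.

- **Sleeve:** I lifted it off its rest, stood it upright on the clear bench and let go. I then took it again from above and lowered it over the post to the housing floor.
- **Support and cap:** The steel support went on hub up, and the orange cap went over its hub knob up.
- **Forces and heights:** Standing the sleeve on the bench read 24 N. The three seatings in the housing read about 9 to 11 N. Each part touched down within about 1 mm of its expected height: sleeve 12 mm, support 112 mm, cap 124 mm.
- **Last checks:** In both camera views the cap's outline fits the planned stacked position to about a pixel (2–3 mm). The gripper is open and clear of everything. In the scene picture the nuts, mug, mouse, screwdriver and jar look unmoved; I did not measure this.
- **Disagreements:** The two cameras differed by 1–2 mm on positions at times, within the stated calibration, and no check failed.

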